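Set two glued battens to dry under weights

ROBOT

A 6-joint arm with a two-finger parallel gripper is mounted at the origin on a cart in front of the work surface, level with it; the furniture and walls round the work are solid. World frame = base frame: x ahead of the robot, y to its left, z up, the work surface at z = 0. Lengths are in mm, angles in degrees, forces in N, time in s.
With the tool pointing down it reaches from about 300 to 850 mm from the base axis. Payload 4.2 kg.
Tool frame: the origin (TCP) lies midway between the tips of the shut fingers; the grasp point (between the pads) lies 19 mm behind it; z points along the fingers, x is the direction in which the jaws open and shut, and the axes are right-handed (so a half turn about z gives the same grasp; the last joint's range is limited). The gripper opens to 91 mm and grips with 3 to 60 N. Pads are 32 mm wide; open, the fingers measure 118 mm over their backs; the gripper's body (76 mm by 178 mm) begins 60 mm behind the grasp point.
Start: joints at [69.844, 18.312, 89.639, -0, 72.044, -1.146], TCP at [187.306, 543.654, 213.976] pointing down, gripper open.
Joint ranges: [-177.97, 177.97], [-48.28, 115.42], [12.27, 149.76], [-77.06, 257.06], [2.81, 150.46], [-146.56, 146.56]. Speed limits (degrees/s): [147.25, 147.25, 180, 180, 180, 180].

INTERFACE

Orientations are given as [roll, pitch, yaw] about the fixed x, y, z axes, in that order (R = Rz(yaw) Ry(pitch) Rx(roll)).
In Python, from workcell import env gives the robot as it stands. The module is installed in compiled form; this text tells all that it offers.
- The arm moves only by the tool drive_tool, never from a script. Its argument "series" is a list of rows, each a list of 3 entries, a list of its own where there are three numbers: the closure, from 0 (fully open) to 1 (shut), then the shift along the tool's x, y, z in mm, then the turn, a rotation vector about the tool's x, y, z in rad. In form: [[gripper, [dx, dy, dz], [rx, ry, rz]], ...]. A call has exactly 5 rows; each row is the pose to reach, as a shift and turn from the pose commanded when the call began, along the tool's axes at that moment; what a row does not reach only later rows make up. A row lasts 1/10 s, in which the tool goes at most 50 mm and 8.59 degrees, less where a joint would pass 70% of its speed; a pose out of reach is approached as far as the arm can. A call with a gripper value outside its range is refused whole. The fingers move at their own pace and stop on an object; "squeeze" is the grip in N (left out, the last holds). Time passes only in rows, so rows that repeat a pose let the fingers close, or fill a call up. It gives the time, the measured TCP pose, the force and the opening at its end, in the units of the state.
- env.state(): the state, without advancing time (a new reading comes with each control period).
- env.grab_frame(name): name is "scene" or "top" or "wrist"; returns a dict with "image" (420x560x3 uint8, red, green, blue), "K" (3x3 intrinsics, pixels), "origin" and "orientation" of the camera in the world. Camera axes: x right, y down, z forward; pixel columns grow to the right and rows downward; lengths in mm; the calibration is good to about 2 mm. A picture is of the moment at which its call begins. There is no depth.
- env.job_done(): hands the job in, once; it reports no verdict.
The state is a dict: "time_s": time; "qpos": joint angles; "qvel": joint speeds; "effort": joint torques, N m; "ee_pos": TCP position; "ee_rot": TCP orientation; "force": force on the tool from outside, world axes, zero at the start; "torque": the same for the moment, N m; "gripper_width": finger opening in mm.
Only numpy, scipy, OpenCV 4.12 (cv2) and the standard library are available. Lean on these libraries where they do the work, as an engineer would, in place of code of your own. Each camera call takes 0.05 s, during which the arm holds its last target.

TASK

Set the two glued battens to dry on the glue-up stand: lay the thick batten centred across both bearers and the shorter thin batten centred on top of it, lined up with it, then weigh them down with the sanding block centred over the left bearer and the wood offcut centred over the right bearer, both lying lengthwise along the battens. Stand the glue jar upright just beyond the right-hand end of the thick batten, in line with it, leaving a gap of about 5 cm, and never let it tip over. Left and right are as the robot sees them.

Things in the scene. Friction and masses are not known exactly. Their poses are not given: they have to be found in the camera images.
- stand_mid (a point): Glue-up stand, fixed to the worktop in each start: plywood base 100 x 215 x 9 mm carrying two dark hardwood bearers with cork tops, each 100 (x) x 36 (y) mm, their tops 45 mm above the worktop, centres 150 mm apart. This point lies midway between the bearers at the height of their tops. x points across the battens, away from the robot; y runs from the right bearer to the left one, the way the battens shall lie; z up.
- left_bearer (a point): Centre of the left bearer's top (75 mm along +y from stand_mid); axes as the stand's.
- right_bearer (a point): Centre of the right bearer's top (75 mm along -y from stand_mid); axes as the stand's.
- thick_batten_mid (a point): Thick pine batten, loose, 38 x 300 x 38 mm (its x, y, z); the point is its centre, 19 mm above its underside. y along its length, z up. 0.26 kg.
- thin_batten_mid (a point): Thin pine batten, loose, 34 x 240 x 20 mm (its x, y, z); lies flat; the point is its centre, 10 mm above its underside. y along its length, z up. 0.10 kg.
- sander_mid (a point): Black and grey sanding block, loose, 110 x 58 x 30 mm (its x, y, z); the point is its centre, 15 mm above its underside. x along its length, z up. 0.12 kg.
- block_mid (a point): Short pine offcut, loose, 42 x 80 x 36 mm (its x, y, z); the point is its centre, 18 mm above its underside. y along its length, z up. 0.09 kg.
- jar_mid (a point): Small round glue jar, pale, with a light label band and a dark steel lid, loose, standing upright, 52 mm across at its widest and 65 mm high; the point is on its axis 32.5 mm above its underside. z up along its axis. 0.2 kg.
Things that resemble listed ones, but are neither listed nor needed, are in the scene too. What is shaped like the part that bears jar_mid but orange is not meant.

How it is judged (in metres and radians):
At the end, for the whole second after the job is handed in: Thick batten on both bearers, centred to 15 mm across, 18 mm along; thin one on it to 10 and 18 mm; sanding block over left bearer, offcut over right, to 18 mm, lengthwise to 0.2 rad; jar upright, in line to 25 mm, 201 to 251 mm right of the stand's middle; all at rest (x of thick_batten_mid in the frame of stand_mid between -0.015 and 0.015 m and y of thick_batten_mid in the frame of stand_mid between -0.018 and 0.018 m and z of thick_batten_mid in the frame of stand_mid between 0.015 and 0.023 m and angle between the y axis of thick_batten_mid and the y axis of stand_mid, either way round below 0.15 rad and x of thin_batten_mid in the frame of thick_batten_mid between -0.01 and 0.01 m and y of thin_batten_mid in the frame of thick_batten_mid between -0.018 and 0.018 m and z of thin_batten_mid in the frame of stand_mid between 0.044 and 0.052 m and angle between the y axis of thin_batten_mid and the y axis of thick_batten_mid, either way round below 0.12 rad and x of sander_mid in the frame of left_bearer between -0.018 and 0.018 m and y of sander_mid in the frame of left_bearer between -0.018 and 0.018 m and z of sander_mid in the frame of stand_mid between 0.068 and 0.078 m and angle between the x axis of sander_mid and the y axis of stand_mid, either way round below 0.2 rad and x of block_mid in the frame of right_bearer between -0.018 and 0.018 m and y of block_mid in the frame of right_bearer between -0.018 and 0.018 m and z of block_mid in the frame of stand_mid between 0.071 and 0.081 m and angle between the y axis of block_mid and the y axis of stand_mid, either way round below 0.2 rad and x of jar_mid in the frame of stand_mid between -0.025 and 0.025 m and y of jar_mid in the frame of stand_mid between -0.251 and -0.201 m and height (world z) of jar_mid between 0.0285 and 0.0365 m and angle between jar_mid's own z axis and vertical below 0.1 rad and linear speed of each of thick_batten, thin_batten, sander, block, jar below 0.02 m/s); the robot touches nothing.
It fails at once if the glue jar tips over (angle between jar_mid's own z axis and vertical above 0.6 rad).
It also fails if it takes over 144 s, if anything falls off the work surface, if the arm or the gripper's body presses on something with over 40 N, if the wrist force passes 120 N, or if a joint passes its speed limit or range.

## Working session

There is one attempt and no reset: what is moved stays moved. The work goes in short steps, Python scripts to look and compute and a tool call to move; the robot and the scene stay as the last step left them, time stands still between calls to the robot, and variables do not carry over. Pictures are saved under pics/ and viewed, and the job is handed in when it is done.

Besides the shell and the picture viewer there is one more tool, called after "Call:" in YAML: its name, and indented under it one key for each argument. drive_tool: Moves the arm, as the interface text tells. Its arguments: {"type":"object","properties":{"series":{"type":"array","items":{"type":"array"}},"squeeze":{"type":"number"}},"required":["series"]}

```bash
mkdir -p pics
cat > h.py <<'E'
import numpy as np, cv2
from workcell import env
def shot(n,fn):
    f=env.grab_frame(n); cv2.imwrite('pics/'+fn,cv2.cvtColor(f['image'],cv2.COLOR_RGB2BGR)); 
    np.savez('pics/'+fn+'.npz',**{k:np.array(v) for k,v in f.items()}); return f
E
python3 - <<'E'
from h import *
print(env.state())
for n in ('scene','top','wrist'):
    f=shot(n,n+'0.png'); print(n,f['K'],f['origin'],f['orientation'])
E
```

```text
{'time_s': 0.0, 'qpos': array([ 6.98423167e+01,  1.83514512e+01,  8.97084410e+01, -4.88140927e-04,
        7.20445813e+01, -1.14693396e+00]), 'qvel': array([-0.06830886,  0.13897898,  0.0513495 , -0.04059424,  0.0179435 ,
        0.04395049]), 'effort': array([ 7.43397268e-04, -4.12468171e+01, -2.31972420e+01,  7.28366082e-02,
        4.58552514e-02, -1.50916958e-04]), 'ee_pos': array([187.13307137, 543.13795591, 213.10841375]), 'ee_rot': array([-1.79998373e+02,  1.04461840e-01,  7.09894030e+01]), 'force': array([0.53243235, 0.5290609 , 0.55805769]), 'torque': array([ 0.05001127,  0.05739556, -0.00392477]), 'gripper_width': 91.31435288097542}
scene [[443.2412858    0.         275.16491757]
 [  0.         443.2412858  212.76105346]
 [  0.           0.           1.        ]] [-196.41963941 -685.67986234 1000.5972687 ] [-135.45909002   -0.8591772   -45.88006164]
top [[456.32379024   0.         280.56612981]
 [  0.         456.32379024 213.25049869]
 [  0.           0.           1.        ]] [ 220.93234168  -37.02403067 1320.30847283] [-168.8594923     0.79335543  -90.89567947]
wrist [[352.79173694   0.         281.73865041]
 [  0.         352.79173694 213.04269227]
 [  0.           0.           1.        ]] [111.21890169 568.64812665 382.98523427] [1.63717367e+02 7.15088856e-02 7.09873081e+01]
```

View pics/scene0.png

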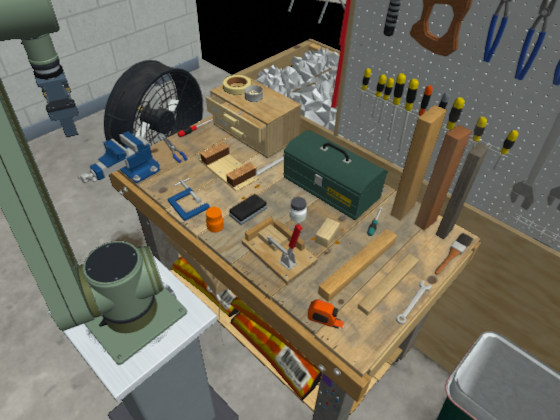

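View pics/top0.png

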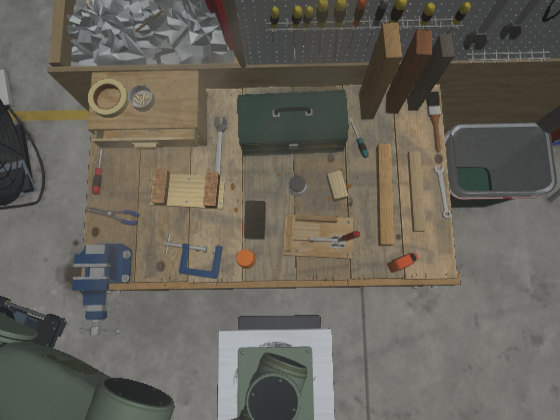

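View pics/wrist0.png

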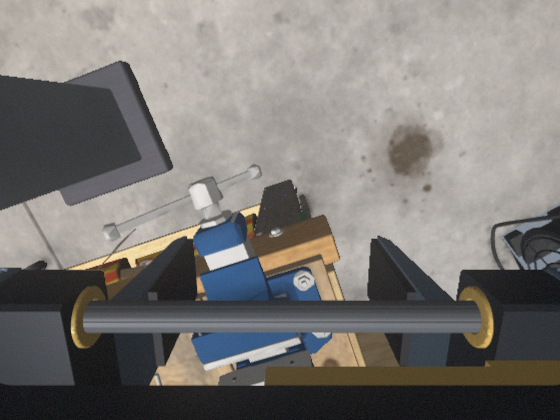

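Run:
```python
import cv2
a=cv2.imread('pics/top0.png'); 
cv2.imwrite('pics/t0c.png',cv2.resize(a[120:270,130:330],None,fx=4,fy=4,interpolation=cv2.INTER_CUBIC))
cv2.imwrite('pics/t0d.png',cv2.resize(a[120:270,270:470],None,fx=4,fy=4,interpolation=cv2.INTER_CUBIC))
a=cv2.imread('pics/scene0.png'); 
cv2.imwrite('pics/s0c.png',cv2.resize(a[130:330,170:430],None,fx=3,fy=3,interpolation=cv2.INTER_CUBIC))
```

```text
(no output)
```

View pics/t0c.png

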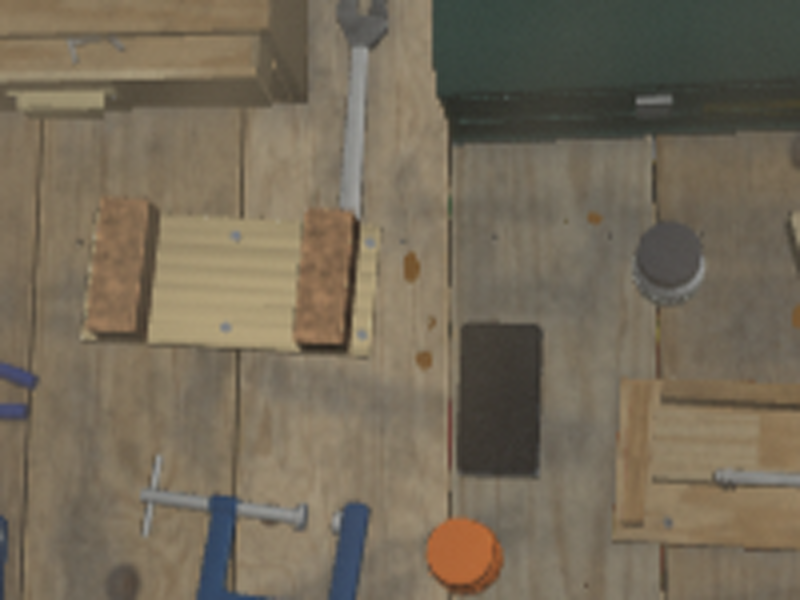

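View pics/t0d.png

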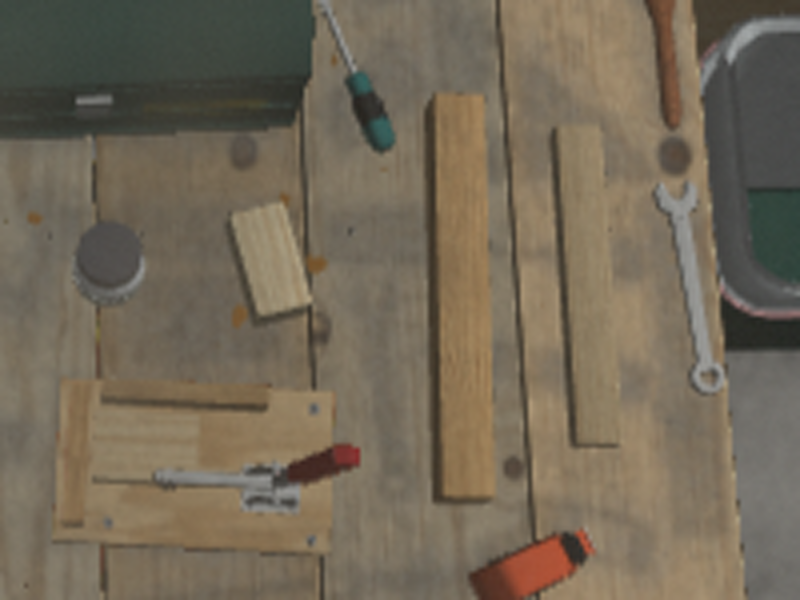

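View pics/s0c.png

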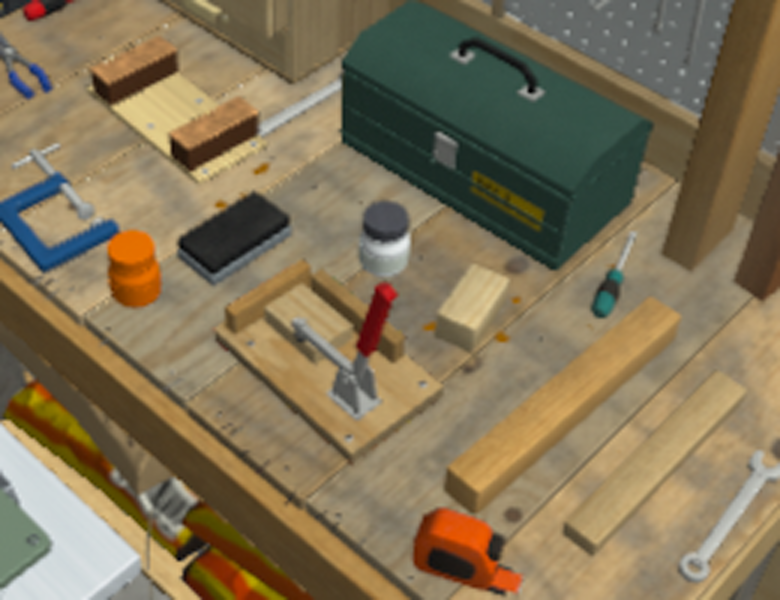

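```bash
cat >> h.py <<'E'
from scipy.spatial.transform import Rotation as R
from scipy.optimize import least_squares
def load(fn):
    return dict(np.load('pics/'+fn+'.npz'))
def cam(f):
    return f['K'],np.array(f['origin'],float),R.from_euler('xyz',f['orientation'],degrees=True).as_matrix()
def proj(f,P):
    K,o,M=cam(f); p=(np.atleast_2d(P)-o)@M@K.T; return p[:,:2]/p[:,2:]
def ray(f,uv,z):
    K,o,M=cam(f); d=np.c_[np.atleast_2d(uv),np.ones(len(np.atleast_2d(uv)))]@np.linalg.inv(K).T@M.T
    return o+d*((z-o[2])/d[:,2])[:,None]
E
python3 - <<'E'
from h import *
f=load('top0.png')
def c(off,pts): return (np.array(pts)+.5)/4-.5+np.array(off)
L=dict(lb=((130,120),45,[(100,198),(155,200),(140,331),(88,331)]),
rb=((130,120),45,[(307,209),(355,211),(347,344),(295,343)]),
sander=((130,120),30,[(462,323),(541,324),(538,474),(460,474)]),
thick=((270,120),38,[(435,94),(484,95),(493,497),(441,497)]),
thin=((270,120),20,[(558,125),(602,125),(619,444),(575,444)]),
block=((270,120),36,[(233,214),(282,203),(312,300),(263,318)]),
jar=((130,120),65,[(636,253),(669,222),(703,255),(669,286)]))
for n,(o,z,p) in L.items():
    P=ray(f,c(o,p),z)[:,:2]; w=np.linalg.norm(P-np.roll(P,-1,0),axis=1)
    m=P.mean(0); d=(P[0]+P[1]-P[2]-P[3])/2
    print(n,m.round(1),w.round(0),'dir of long axis deg from +x:',np.degrees(np.arctan2(d[1],d[0])).round(1))
E
```

```text
lb [559.8 324.8] [40. 98. 37. 99.] dir of long axis deg from +x: -3.7
rb [548.2 175.9] [ 35.  99.  37. 100.] dir of long axis deg from +x: -3.4
sander [459.3  51.6] [ 57. 110.  56. 110.] dir of long axis deg from +x: -1.2
thick [ 529.2 -326.2] [ 36. 298.  37. 299.] dir of long axis deg from +x: -2.4
thin [ 539.  -421.8] [ 33. 240.  31. 240.] dir of long axis deg from +x: -1.2
block [ 556.8 -190.3] [37. 75. 38. 80.] dir of long axis deg from +x: 13.9
jar [554.8 -71.4] [33. 34. 33. 34.] dir of long axis deg from +x: 43.3
```

```bash
cat >> h.py <<'E'
def box(x,y,yaw,z0,sx,sy,sz):
    c=np.array([[i*sx/2,j*sy/2,k*sz] for k in(0,1) for i,j in((1,1),(1,-1),(-1,-1),(-1,1))])
    return c@R.from_euler('z',yaw,degrees=True).as_matrix().T+[x,y,z0]
def draw(fn,boxes,crop,s,out,jar=None):
    f=load(fn); a=cv2.cvtColor(f['image'],cv2.COLOR_RGB2BGR); x0,y0,x1,y1=crop
    b=cv2.resize(a[y0:y1,x0:x1],None,fx=s,fy=s,interpolation=cv2.INTER_CUBIC)
    t=lambda p:(((p-[x0,y0]+.5)*s-.5)*8).round().astype(int)
    for B in boxes:
        p=t(proj(f,B))
        for i in range(4):
            for u,v,col in((i,(i+1)%4,(0,255,255)),(i+4,(i+1)%4+4,(0,0,255)),(i,i+4,(0,255,0))):
                cv2.line(b,tuple(map(int,p[u])),tuple(map(int,p[v])),col,1,cv2.LINE_AA,3)
    if jar is not None:
        th=np.linspace(0,2*np.pi,40)
        for z,r in((0,26),(65,24)):
            p=t(proj(f,np.c_[jar[0]+r*np.cos(th),jar[1]+r*np.sin(th),0*th+z]))
            cv2.polylines(b,[p.astype(np.int32)],True,(255,0,255),1,cv2.LINE_AA,3)
    cv2.imwrite('pics/'+out,b)
def stand(x,y,yaw):
    u=R.from_euler('z',yaw,degrees=True).apply([0,1,0])*75
    return [box(x+u[0],y+u[1],yaw,9,100,36,36),box(x-u[0],y-u[1],yaw,9,100,36,36),box(x,y,yaw,0,100,215,9)]
E
cat > ov.py <<'E'
from h import *
B=stand(554,250.4,-4)+[box(459.3,51.6,-1.2,0,110,58,30),box(529.2,-326.2,87.6,0,38,300,38),box(539,-421.8,88.8,0,34,240,20),box(556.8,-190.3,13.9-90,0,42,80,36)]
J=(554.8,-71.4)
draw('top0.png',B,(140,120,330,260),4,'o1.png',J)
draw('top0.png',B,(270,120,460,260),4,'o2.png',J)
draw('scene0.png',B,(190,130,330,270),4,'o3.png',J)
draw('scene0.png',B,(290,190,430,320),4,'o4.png',J)
E
python3 ov.py
```

```text
(no output)
```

View pics/o1.png

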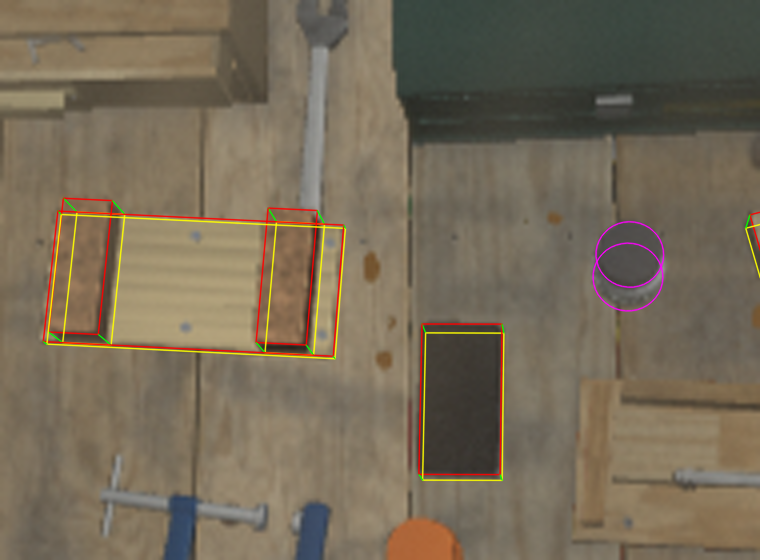

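View pics/o2.png

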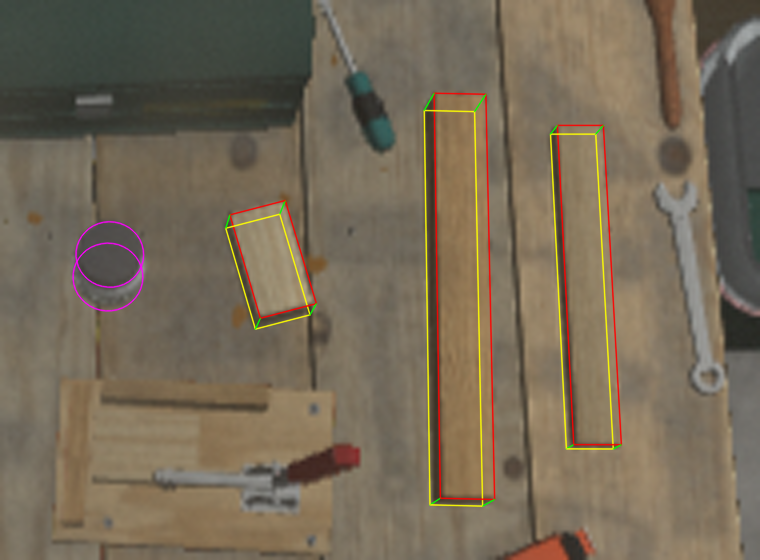

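View pics/o3.png

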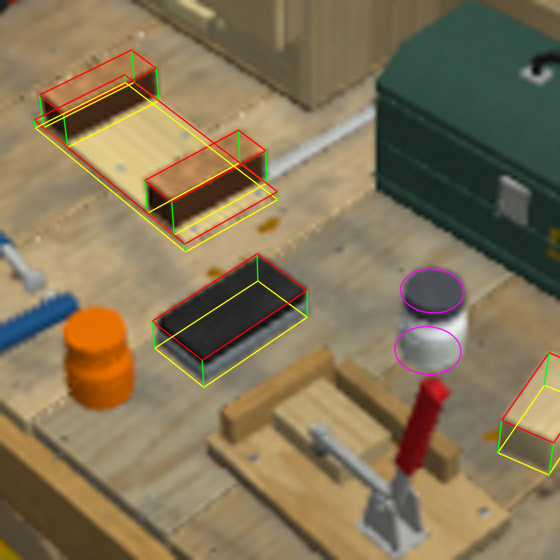

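View pics/o4.png

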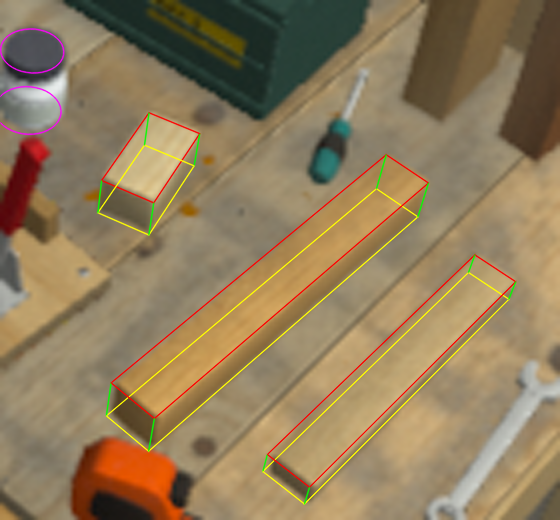

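```bash
cat > go.py <<'E'
# usage: go.py max_mm_per_row x,y,z,yaw [x,y,z,yaw ...] : per-call shifts, start pose= measured
import sys
from h import *
s=env.state(); p=np.array(s['ee_pos']); M=R.from_euler('xyz',s['ee_rot'],degrees=True)
print('t',round(s['time_s'],1),'now',p.round(1),np.round(s['ee_rot'],1),'w',round(s['gripper_width'],1),'F',np.round(s['force'],1))
v=float(sys.argv[1])
for a in sys.argv[2:]:
    x,y,z,yaw=map(float,a.split(',')); T=R.from_euler('xyz',[180,0,yaw],degrees=True)
    d=np.array([x,y,z])-p; w=(M.inv()*T).as_rotvec()
    if abs(w[2])>3.0: print('half turn!')
    n=int(max(1,np.ceil(np.linalg.norm(d)/(5*v)-.02),np.ceil(np.degrees(np.linalg.norm(w))/42)))
    for k in range(n):
        dt=M.inv().apply(d/n); wk=w/n
        print(a,f'call {k+1}/{n} end shift',dt.round(1),'rot',wk.round(3),' | per row',(dt/5).round(1),(wk/5).round(4))
        M=M*R.from_rotvec(wk); p=p+d/n
E
python3 - <<'E'
from h import *
f=load('top0.png')
for n,uv,z in (('toolbox front base',(290,153),0),('toolbox R front',(345,150),0),('toolbox top handle',(290,112),170),('chest front base',(190,146),0),('posts base',(370,117),0),('posts',(395,110),0),('driver',(364,156),15)):
    print(n,ray(f,uv,z).round(0))
g=load('scene0.png')
print('toolbox handle z test',proj(f,[[720,-30,180]]),proj(g,[[720,-30,180]]))
E
python3 go.py 48 520,-322,200,-92.4
```

```text
toolbox front base [[667. -54.   0.]]
toolbox R front [[ 673. -221.    0.]]
toolbox top handle [[724. -54. 170.]]
chest front base [[695. 250.   0.]]
posts base [[ 777. -302.    0.]]
posts [[ 798. -380.    0.]]
driver [[ 648. -274.   15.]]
toolbox handle z test [[280.92877817 112.18953497]] [[325.36203688 142.47241854]]
t 0.1 now [187.2 543.3 213.3] [-1.8e+02  1.0e-01  7.1e+01] w 91.2 F [ 0.5 -0.  -0.9]
520,-322,200,-92.4 call 1/4 end shift [-177.4  149.1    3.6] rot [0.    0.    0.713]  | per row [-35.5  29.8   0.7] [1.000e-04 0.000e+00 1.426e-01]
520,-322,200,-92.4 call 2/4 end shift [-36.7 228.9   3.5] rot [0.    0.    0.713]  | per row [-7.3 45.8  0.7] [1.000e-04 0.000e+00 1.426e-01]
520,-322,200,-92.4 call 3/4 end shift [121.9 197.1   3.4] rot [0.    0.    0.713]  | per row [24.4 39.4  0.7] [1.000e-04 0.000e+00 1.426e-01]
520,-322,200,-92.4 call 4/4 end shift [221.2  69.3   3.3] rot [0.    0.    0.713]  | per row [44.2 13.9  0.7] [1.000e-04 0.000e+00 1.426e-01]
```

Candidates in the top image:
- **Thick batten:** (388,195), 38 mm wide. It could be confused with the thin one at (416,190) or the leaning posts at (385,70).
- **Offcut:** (337,185), not the jig's fence at (315,218).
- **Sander:** (255,220), the only one.
- **Jar:** the pale one with the dark lid at (297,185), not the orange one at (245,258).

The close crops and the wireframes of the known sizes confirm these choices. I'm moving now.

Call:
drive_tool:
  series:
    - [0, [-35.4, 29.8, 0.7], [0, 0, 0.142]]
    - [0, [-70.8, 59.6, 1.4], [0, 0, 0.285]]
    - [0, [-106, 89.4, 2.1], [0, 0, 0.427]]
    - [0, [-142, 119, 2.8], [0, 0, 0.57]]
    - [0, [-177, 149, 3.6], [0, 0, 0.713]]
  squeeze: 30

```text
time_s: 0.65
ee_pos: [270.6, 325.9, 210.1]
ee_rot: [180.0, 0.0, 29.8]
force: [0.5, -0.1, 0.9]
gripper_width: 91.2
```

Call:
drive_tool:
  series:
    - [0, [-7.3, 45.8, 0.7], [0, 0, 0.142]]
    - [0, [-14.7, 91.6, 1.4], [0, 0, 0.285]]
    - [0, [-22, 137.4, 2.1], [0, 0, 0.427]]
    - [0, [-29.4, 183.2, 2.8], [0, 0, 0.57]]
    - [0, [-36.7, 229, 3.5], [0, 0, 0.713]]

```text
time_s: 1.15
ee_pos: [353.9, 109.5, 206.9]
ee_rot: [-180.0, -0.0, -11.0]
force: [1.0, 0.2, 0.6]
gripper_width: 90.9
```

```bash
python3 go.py 48 520,-322,200,-92.4
```

```text
t 1.1 now [353.9 109.5 206.9] [-180.   -0.  -11.] w 90.9 F [1.  0.2 0.6]
520,-322,200,-92.4 call 1/2 end shift [122.8 195.9   3.4] rot [-0.   -0.    0.71]  | per row [24.6 39.2  0.7] [-1.00e-04 -0.00e+00  1.42e-01]
520,-322,200,-92.4 call 2/2 end shift [220.8  68.5   3.5] rot [-0.   -0.    0.71]  | per row [44.2 13.7  0.7] [-1.00e-04 -0.00e+00  1.42e-01]
```

Call:
drive_tool:
  series:
    - [0, [24.6, 39.2, 0.7], [0, 0, 0.142]]
    - [0, [49.2, 78.4, 1.4], [0, 0, 0.284]]
    - [0, [73.7, 117.5, 2], [0, 0, 0.426]]
    - [0, [98.3, 156.7, 2.7], [0, 0, 0.568]]
    - [0, [122.8, 196, 3.4], [0, 0, 0.71]]

```text
time_s: 1.65
ee_pos: [438.2, -106.1, 203.3]
ee_rot: [-180.0, 0.0, -51.8]
force: [0.6, 0.0, -0.3]
gripper_width: 91.2
```

Call:
drive_tool:
  series:
    - [0, [44.2, 13.7, 0.7], [0, 0, 0.142]]
    - [0, [88.3, 27.4, 1.4], [0, 0, 0.284]]
    - [0, [132.5, 41.1, 2.1], [0, 0, 0.426]]
    - [0, [176.6, 54.8, 2.8], [0, 0, 0.568]]
    - [0, [220.8, 68.5, 3.5], [0, 0, 0.71]]

```text
time_s: 2.15
ee_pos: [522.4, -321.2, 199.5]
ee_rot: [180.0, 0.0, -92.4]
force: [1.0, -0.6, 0.0]
gripper_width: 91.1
```

```bash
python3 - <<'E'
from h import *
f=shot('wrist','w1.png'); print(f['origin'],f['orientation'])
B=[box(529.2,-326.2,87.6,0,38,300,38),box(539,-421.8,88.8,0,34,240,20),box(556.8,-190.3,13.9-90,0,42,80,36)]
draw('w1.png',B,(0,0,560,420),1.4,'w1o.png',(554.8,-71.4))
E
python3 go.py 40 529.2,-326.2,60,-92.4 529.2,-326.2,4,-92.4
```

```text
[ 601.39491641 -325.47791029  369.21718323] [ 1.63612403e+02  6.45427405e-02 -9.24374060e+01]
t 2.2 now [ 525.2 -328.3  198.5] [-179.8   -0.4  -92.8] w 91.6 F [ 3.6 -6.4  0.9]
529.2,-326.2,60,-92.4 call 1/1 end shift [ -3.2  -3.5 138.5] rot [-0.003 -0.006 -0.007]  | per row [-0.6 -0.7 27.7] [-0.0006 -0.0012 -0.0015]
529.2,-326.2,4,-92.4 call 1/1 end shift [-0. -0. 56.] rot [-0. -0. -0.]  | per row [-0.  -0.  11.2] [-0. -0. -0.]
```

View pics/w1o.png

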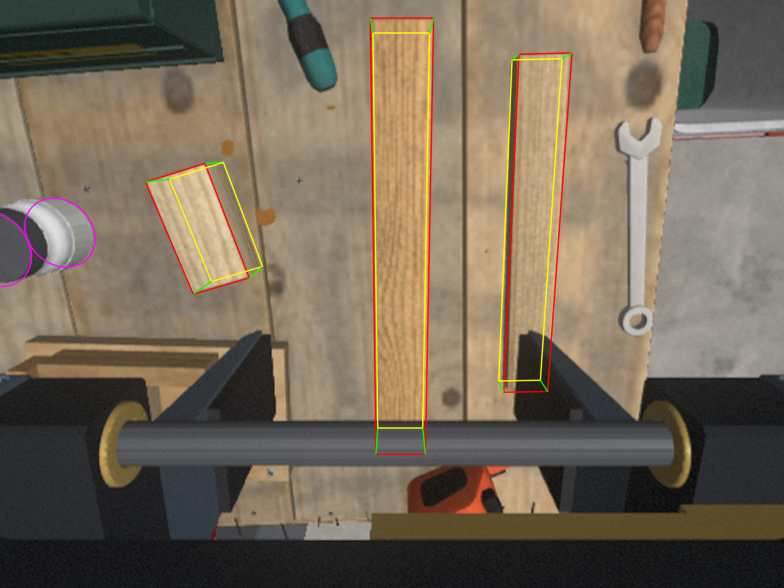

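Call:
drive_tool:
  series:
    - [0, [2, -4, 35], [0, 0, 0]]
    - [0, [4, -8, 70], [0, 0, 0]]
    - [0, [4.7, -8.2, 105], [0, 0, 0]]
    - [0, [4.7, -8.2, 130], [0, 0, 0]]
    - [0, [4.7, -8.2, 130], [0, 0, 0]]

```text
time_s: 2.7
ee_pos: [527.5, -322.5, 65.8]
ee_rot: [179.5, 0.3, -92.0]
force: [-0.7, 0.3, -0.5]
gripper_width: 91.4
```

```bash
python3 go.py 40 529.2,-326.2,4,-92.4
```

```text
t 2.7 now [ 527.5 -322.5   65.8] [179.5   0.3 -92. ] w 91.4 F [-0.7  0.3 -0.5]
529.2,-326.2,4,-92.4 call 1/1 end shift [ 4.  -2.3 61.7] rot [0.008 0.005 0.006]  | per row [ 0.8 -0.5 12.3] [0.0016 0.001  0.0012]
```

Call:
drive_tool:
  series:
    - [0, [2, -1, 20], [0, 0, 0]]
    - [0, [3.5, -2, 40], [0, 0, 0]]
    - [0, [3.5, -2, 54], [0, 0, 0]]
    - [0, [3.5, -2, 60], [0, 0, 0]]
    - [0, [3.5, -2, 60], [0, 0, 0]]

```text
time_s: 3.2
ee_pos: [532.1, -327.8, 9.9]
ee_rot: [180.0, 0.0, -92.1]
force: [0.4, -0.1, 0.8]
gripper_width: 91.2
```

Call:
drive_tool:
  series:
    - [1, [0, 0, 0], [0, 0, 0]]
    - [1, [0, 0, 0], [0, 0, 0]]
    - [1, [0, 0, 0], [0, 0, 0]]
    - [1, [0, 0, 0], [0, 0, 0]]
    - [1, [0, 0, 0], [0, 0, 0]]

```text
time_s: 3.7
ee_pos: [532.2, -328.0, 10.2]
ee_rot: [-180.0, -0.0, -92.1]
force: [-0.1, 0.1, -0.5]
gripper_width: 54.3
```

```bash
python3 go.py 40 529.2,-326.2,4,-92.4
```

```text
t 3.7 now [ 532.2 -328.    10.2] [-180.    -0.   -92.1] w 54.3 F [-0.1  0.1 -0.5]
529.2,-326.2,4,-92.4 call 1/1 end shift [-1.7  3.1  6.2] rot [-0.    -0.     0.006]  | per row [-0.3  0.6  1.2] [-0.0001 -0.      0.0011]
```

Call:
drive_tool:
  series:
    - [0.5, [-1, 3, 5], [0, 0, 0]]
    - [0.5, [-1, 3, 5], [0, 0, 0]]
    - [1, [-1, 3, 5], [0, 0, 0]]
    - [1, [-1, 3, 5], [0, 0, 0]]
    - [1, [-1, 3, 5], [0, 0, 0]]

```text
time_s: 4.2
ee_pos: [529.0, -326.7, 4.7]
ee_rot: [180.0, 0.0, -92.1]
force: [-0.2, 0.7, -2.0]
gripper_width: 37.9
```

Call:
drive_tool:
  series:
    - [1, [0, 0, 0], [0, 0, 0]]
    - [1, [0, 0, 0], [0, 0, 0]]
    - [1, [0, 0, 0], [0, 0, 0]]
    - [1, [0, 0, 0], [0, 0, 0]]
    - [1, [0, 0, 0], [0, 0, 0]]

```text
time_s: 4.7
ee_pos: [529.1, -326.8, 4.7]
ee_rot: [180.0, 0.0, -92.1]
force: [0.1, -1.6, -2.2]
gripper_width: 37.8
```

```bash
python3 go.py 35 510,-326,230,-92.1 554,250,220,-4
```

```text
t 4.7 now [ 529.1 -326.8    4.7] [180.    0.  -92.1] w 37.8 F [ 0.1 -1.6 -2.2]
510,-326,230,-92.1 call 1/2 end shift [-1.000e-01  9.600e+00 -1.126e+02] rot [0. 0. 0.]  | per row [ -0.    1.9 -22.5] [0. 0. 0.]
510,-326,230,-92.1 call 2/2 end shift [-1.000e-01  9.600e+00 -1.126e+02] rot [0. 0. 0.]  | per row [ -0.    1.9 -22.5] [0. 0. 0.]
554,250,220,-4 call 1/4 end shift [-144.3   -5.7    2.5] rot [-0.     0.    -0.384]  | per row [-28.9  -1.1   0.5] [-0.      0.     -0.0769]
554,250,220,-4 call 2/4 end shift [-131.6  -59.4    2.5] rot [-0.     0.    -0.384]  | per row [-26.3 -11.9   0.5] [-0.      0.     -0.0769]
554,250,220,-4 call 3/4 end shift [ -99.7 -104.4    2.5] rot [-0.     0.    -0.384]  | per row [-19.9 -20.9   0.5] [-0.      0.     -0.0769]
554,250,220,-4 call 4/4 end shift [ -53.3 -134.2    2.5] rot [-0.     0.    -0.384]  | per row [-10.7 -26.8   0.5] [-0.      0.     -0.0769]
```

Call:
drive_tool:
  series:
    - [1, [0, 2, -20], [0, 0, 0]]
    - [1, [0, 6, -60], [0, 0, 0]]
    - [1, [0, 10, -105], [0, 0, 0]]
    - [1, [0, 15, -150], [0, 0, 0]]
    - [1, [0, 19, -195], [0, 0, 0]]

```text
time_s: 5.2
ee_pos: [509.6, -325.9, 201.6]
ee_rot: [180.0, 0.0, -92.1]
force: [0.0, -0.4, -2.8]
gripper_width: 38.2
```

Call:
drive_tool:
  series:
    - [1, [-20, -1, -10], [0, 0, -0.05]]
    - [1, [-52, -2, -20], [0, 0, -0.13]]
    - [1, [-84, -3, -28], [0, 0, -0.21]]
    - [1, [-114, -4, -28], [0, 0, -0.3]]
    - [1, [-144, -5.7, -28], [0, 0, -0.384]]

```text
time_s: 5.7
ee_pos: [520.3, -180.1, 226.8]
ee_rot: [179.9, 0.1, -69.8]
force: [0.1, 0.1, -3.6]
gripper_width: 37.7
```

Call:
drive_tool:
  series:
    - [1, [-26.3, -11.9, 0.5], [0, 0, -0.077]]
    - [1, [-52.6, -23.8, 1], [0, 0, -0.154]]
    - [1, [-79, -35.6, 1.5], [0, 0, -0.23]]
    - [1, [-105, -47.5, 2], [0, 0, -0.307]]
    - [1, [-131.6, -59.4, 2.5], [0, 0, -0.384]]

```text
time_s: 6.2
ee_pos: [530.9, -36.4, 223.9]
ee_rot: [179.9, 0.1, -47.8]
force: [0.9, -0.6, -2.4]
gripper_width: 37.9
```

Call:
drive_tool:
  series:
    - [1, [-19.9, -20.9, 0.5], [0, 0, -0.077]]
    - [1, [-39.9, -41.8, 1], [0, 0, -0.154]]
    - [1, [-59.8, -62.6, 1.5], [0, 0, -0.23]]
    - [1, [-79.8, -83.5, 2], [0, 0, -0.307]]
    - [1, [-99.7, -104.4, 2.5], [0, 0, -0.384]]

```text
time_s: 6.7
ee_pos: [541.8, 107.3, 221.4]
ee_rot: [179.9, 0.1, -25.8]
force: [0.3, -0.2, -2.3]
gripper_width: 38.1
```

Call:
drive_tool:
  series:
    - [1, [-12, -32, 1], [0, 0, -0.09]]
    - [1, [-25, -64, 2], [0, 0, -0.18]]
    - [1, [-40, -100, 2], [0, 0, -0.28]]
    - [1, [-50, -124, 2.5], [0, 0, -0.36]]
    - [1, [-53, -134, 2.5], [0, 0, -0.384]]

```text
time_s: 7.2
ee_pos: [552.8, 252.0, 218.6]
ee_rot: [180.0, 0.2, -3.8]
force: [-1.1, -0.5, -2.4]
gripper_width: 37.7
```

Call:
drive_tool:
  series:
    - [1, [0, 0, 0], [0, 0, 0]]
    - [1, [0, 0, 0], [0, 0, 0]]
    - [1, [0, 0, 0], [0, 0, 0]]
    - [1, [0, 0, 0], [0, 0, 0]]
    - [1, [0, 0, 0], [0, 0, 0]]

```text
time_s: 7.7
ee_pos: [554.5, 248.2, 220.6]
ee_rot: [-180.0, -0.0, -4.2]
force: [-0.1, 0.2, -2.6]
gripper_width: 38.0
```

```bash
python3 - <<'E'
from h import *
f=shot('wrist','w2.png')
draw('w2.png',stand(554,250.4,-4),(0,0,560,420),1.4,'w2o.png')
f=shot('scene','s2.png')
E
python3 go.py 35 554,250.4,70,-4 554,250.4,50,-4
```

```text
t 7.8 now [554.5 248.5 220.6] [-180.    -0.    -4.1] w 38.1 F [ 0.2 -0.6 -3.1]
554,250.4,70,-4 call 1/1 end shift [ -0.7  -1.8 150.6] rot [-0.    -0.    -0.002]  | per row [-0.1 -0.4 30.1] [-0.     -0.0001 -0.0004]
554,250.4,50,-4 call 1/1 end shift [ 0. -0. 20.] rot [0. 0. 0.]  | per row [ 0. -0.  4.] [0. 0. 0.]
```

View pics/w2o.png

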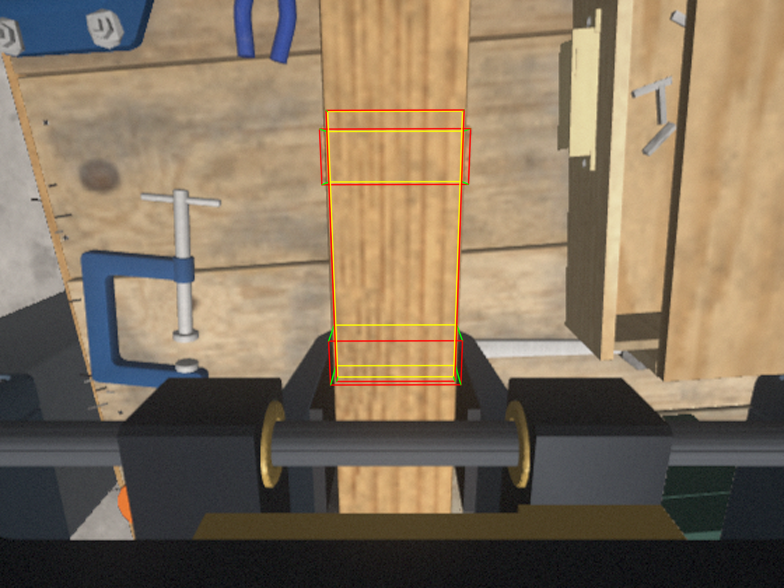

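View pics/s2.png

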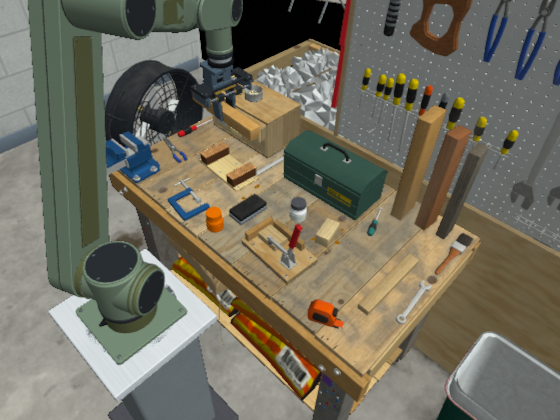

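Call:
drive_tool:
  series:
    - [1, [0, 0, 25], [0, 0, 0]]
    - [1, [-0.7, -1.8, 60], [0, 0, 0]]
    - [1, [-0.7, -1.8, 100], [0, 0, 0]]
    - [1, [-0.7, -1.8, 130], [0, 0, 0]]
    - [1, [-0.7, -1.8, 145], [0, 0, 0]]

```text
time_s: 8.3
ee_pos: [552.1, 250.0, 72.4]
ee_rot: [179.9, 0.3, -4.1]
force: [-0.2, -1.0, -2.5]
gripper_width: 37.6
```

Call:
drive_tool:
  series:
    - [1, [0, 0, 4], [0, 0, 0]]
    - [1, [0, 0, 8], [0, 0, 0]]
    - [1, [0, 0, 12], [0, 0, 0]]
    - [1, [0, 0, 16], [0, 0, 0]]
    - [1, [0, 0, 16], [0, 0, 0]]

```text
time_s: 8.8
ee_pos: [553.8, 250.9, 59.6]
ee_rot: [-180.0, -0.0, -4.1]
force: [0.5, 0.4, -2.7]
gripper_width: 37.9
```

```bash
python3 go.py 35 554,250.4,50,-4
```

```text
t 8.8 now [553.8 250.9  59.6] [-180.    -0.    -4.1] w 37.9 F [ 0.5  0.4 -2.7]
554,250.4,50,-4 call 1/1 end shift [0.2 0.5 9.6] rot [-0.    -0.    -0.001]  | per row [0.  0.1 1.9] [-0.     -0.     -0.0002]
```

Call:
drive_tool:
  series:
    - [1, [0, 0.5, 3], [0, 0, 0]]
    - [1, [0, 0.5, 6], [0, 0, 0]]
    - [1, [0, 0.5, 8], [0, 0, 0]]
    - [1, [0, 0.5, 10], [0, 0, 0]]
    - [1, [0, 0.5, 10], [0, 0, 0]]

```text
time_s: 9.3
ee_pos: [553.9, 250.5, 49.7]
ee_rot: [-180.0, -0.0, -4.1]
force: [-0.4, 0.1, -0.7]
gripper_width: 37.8
```

```bash
python3 go.py 35 554,250.4,50,-4
```

```text
t 9.3 now [553.9 250.5  49.7] [-180.    -0.    -4.1] w 37.8 F [-0.4  0.1 -0.7]
554,250.4,50,-4 call 1/1 end shift [ 0.1  0.1 -0.3] rot [-0.    -0.    -0.001]  | per row [ 0.   0.  -0.1] [-0.     -0.     -0.0002]
```

Call:
drive_tool:
  series:
    - [0, [0, 0, 0], [0, 0, 0]]
    - [0, [0, 0, 0], [0, 0, 0]]
    - [0, [0, 0, 0], [0, 0, 0]]
    - [0, [0, 0, 0], [0, 0, 0]]
    - [0, [0, 0, 0], [0, 0, 0]]

```text
time_s: 9.8
ee_pos: [553.9, 250.5, 49.6]
ee_rot: [-180.0, -0.0, -4.1]
force: [0.8, -0.5, -0.7]
gripper_width: 74.9
```

Call:
drive_tool:
  series:
    - [0, [0, 0, -10], [0, 0, 0]]
    - [0, [0, 0, -40], [0, 0, 0]]
    - [0, [0, 0, -80], [0, 0, 0]]
    - [0, [0, 0, -120], [0, 0, 0]]
    - [0, [0, 0, -150], [0, 0, 0]]

```text
time_s: 10.3
ee_pos: [554.4, 250.7, 203.2]
ee_rot: [-179.9, -0.2, -4.1]
force: [0.7, 0.3, -0.2]
gripper_width: 91.4
```

```bash
python3 go.py 40 539,-421.8,190,-91.2
```

```text
t 10.3 now [554.4 250.7 203.2] [-179.9   -0.2   -4.1] w 91.4 F [ 0.7  0.3 -0.2]
539,-421.8,190,-91.2 call 1/4 end shift [  8.1 168.    3. ] rot [-0.001 -0.     0.38 ]  | per row [ 1.6 33.6  0.6] [-0.0002 -0.0001  0.076 ]
539,-421.8,190,-91.2 call 2/4 end shift [ 69.8 153.    3.2] rot [-0.001 -0.     0.38 ]  | per row [14.  30.6  0.6] [-0.0002 -0.0001  0.076 ]
539,-421.8,190,-91.2 call 3/4 end shift [121.6 116.2   3.3] rot [-0.001 -0.     0.38 ]  | per row [24.3 23.2  0.7] [-0.0002 -0.0001  0.076 ]
539,-421.8,190,-91.2 call 4/4 end shift [156.   62.7   3.3] rot [-0.001 -0.     0.38 ]  | per row [31.2 12.5  0.7] [-0.0002 -0.0001  0.076 ]
```

Call:
drive_tool:
  series:
    - [0, [1, 25, 0.6], [0, 0, 0.06]]
    - [0, [3, 60, 1.2], [0, 0, 0.14]]
    - [0, [4.8, 98, 1.8], [0, 0, 0.22]]
    - [0, [6.5, 134, 2.4], [0, 0, 0.3]]
    - [0, [8.1, 168, 3], [0, 0, 0.38]]

```text
time_s: 10.8
ee_pos: [549.8, 80.8, 197.4]
ee_rot: [-180.0, -0.1, -26.0]
force: [0.3, 0.1, -0.6]
gripper_width: 91.2
```

Call:
drive_tool:
  series:
    - [0, [14, 30.6, 0.6], [0, 0, 0.076]]
    - [0, [28, 61.2, 1.3], [0, 0, 0.152]]
    - [0, [42, 91.8, 1.9], [0, 0, 0.228]]
    - [0, [56, 122.4, 2.5], [0, 0, 0.304]]
    - [0, [70, 153, 3.2], [0, 0, 0.38]]

```text
time_s: 11.3
ee_pos: [546.2, -87.3, 194.2]
ee_rot: [-180.0, -0.1, -47.8]
force: [-0.2, -0.4, 0.3]
gripper_width: 91.0
```

Call:
drive_tool:
  series:
    - [0, [24.3, 23.2, 0.7], [0, 0, 0.076]]
    - [0, [48.6, 46.4, 1.3], [0, 0, 0.152]]
    - [0, [73, 69.7, 2], [0, 0, 0.228]]
    - [0, [97.3, 93, 2.6], [0, 0, 0.304]]
    - [0, [121.6, 116.2, 3.3], [0, 0, 0.38]]

```text
time_s: 11.8
ee_pos: [542.3, -255.5, 190.8]
ee_rot: [-179.9, -0.0, -69.6]
force: [0.5, 0.5, 0.6]
gripper_width: 90.9
```

Call:
drive_tool:
  series:
    - [0, [38, 15, 0.7], [0, 0, 0.09]]
    - [0, [78, 30, 1.3], [0, 0, 0.18]]
    - [0, [118, 47, 2], [0, 0, 0.27]]
    - [0, [145, 58, 3], [0, 0, 0.35]]
    - [0, [156, 62.7, 3.3], [0, 0, 0.38]]

```text
time_s: 12.3
ee_pos: [538.0, -424.9, 186.8]
ee_rot: [-180.0, -0.0, -91.4]
force: [-0.5, 0.2, -0.5]
gripper_width: 91.1
```

Call:
drive_tool:
  series:
    - [0, [0, 0, 30], [0, 0, 0]]
    - [0, [0, 0, 65], [0, 0, 0]]
    - [0, [0, 0, 95], [0, 0, 0]]
    - [0, [0, 0, 120], [0, 0, 0]]
    - [0, [0, 0, 120], [0, 0, 0]]

```text
time_s: 12.8
ee_pos: [536.7, -419.3, 63.1]
ee_rot: [179.6, 0.3, -91.1]
force: [-0.4, 0.6, 0.1]
gripper_width: 90.9
```

```bash
python3 - <<'E'
from h import *
f=shot('top','t3.png');f=shot('wrist','w3.png')
draw('t3.png',stand(554,250.4,-4)+[box(554,250.4,-4,45,38,300,38)],(120,120,320,260),4,'t3o.png',(554.8,-71.4))
draw('w3.png',[box(539,-421.8,88.8,0,34,240,20)],(0,0,560,420),1.4,'w3o.png')
E
python3 go.py 35 539,-421.8,3,-91.2
```

```text
t 12.9 now [ 539.2 -421.6   67.4] [-180.     0.   -91.1] w 91.4 F [-0.2 -0.4  0.4]
539,-421.8,3,-91.2 call 1/1 end shift [ 0.2  0.2 64.4] rot [-0.     0.     0.002]  | per row [ 0.   0.  12.9] [-0.0001  0.      0.0004]
```

View pics/t3o.png

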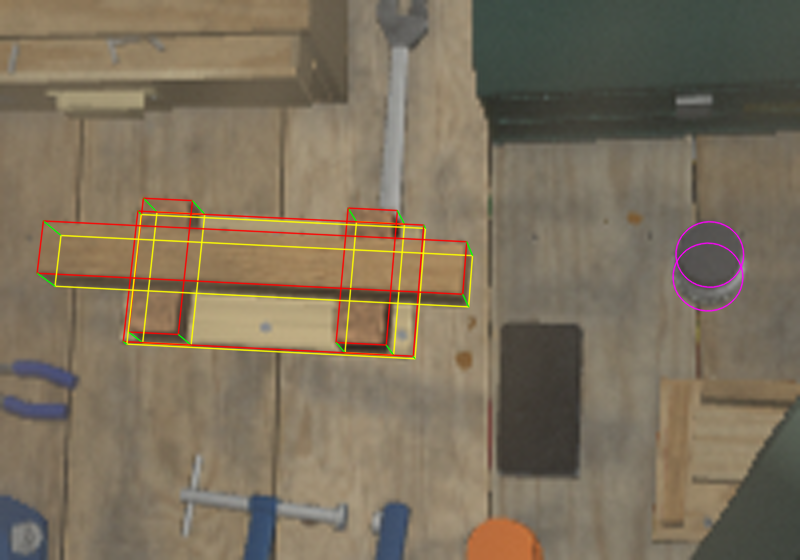

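View pics/w3o.png

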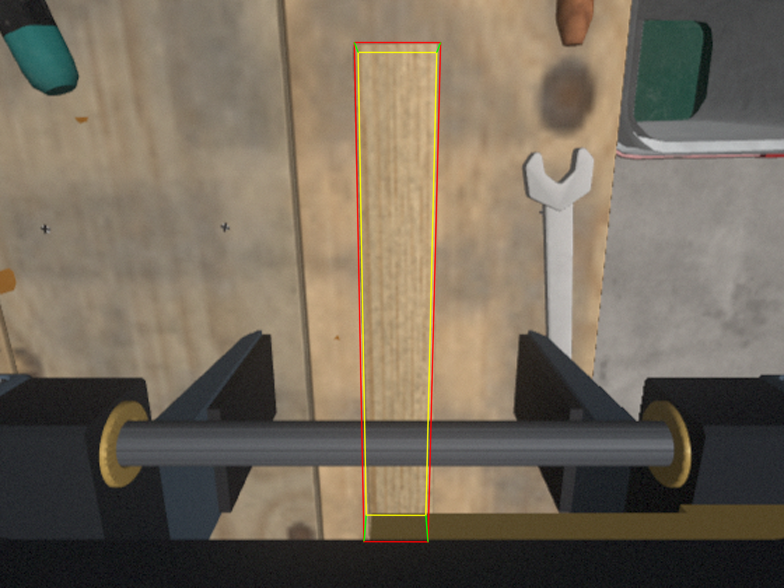

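Call:
drive_tool:
  series:
    - [0.3, [0, 0, 22], [0, 0, 0]]
    - [0.3, [0.2, 0.2, 42], [0, 0, 0]]
    - [0.3, [0.2, 0.2, 56], [0, 0, 0]]
    - [0.3, [0.2, 0.2, 62], [0, 0, 0]]
    - [0.3, [0.2, 0.2, 62], [0, 0, 0]]

```text
time_s: 13.4
ee_pos: [538.7, -422.3, 4.8]
ee_rot: [-180.0, 0.0, -91.1]
force: [-0.1, 0.2, -0.5]
gripper_width: 63.9
```

```bash
python3 go.py 35 539,-421.8,2.5,-91.2
```

```text
t 13.4 now [ 538.7 -422.3    4.8] [-180.     0.   -91.1] w 63.9 F [-0.1  0.2 -0.5]
539,-421.8,2.5,-91.2 call 1/1 end shift [-0.5 -0.3  2.3] rot [-0.     0.     0.001]  | per row [-0.1 -0.1  0.5] [-0.      0.      0.0002]
```

Call:
drive_tool:
  series:
    - [1, [0, 0, 2.3], [0, 0, 0]]
    - [1, [0, 0, 2.3], [0, 0, 0]]
    - [1, [0, 0, 2.3], [0, 0, 0]]
    - [1, [0, 0, 2.3], [0, 0, 0]]
    - [1, [0, 0, 2.3], [0, 0, 0]]

```text
time_s: 13.9
ee_pos: [538.7, -422.5, 2.8]
ee_rot: [-180.0, -0.0, -91.2]
force: [-0.9, 0.3, 1.8]
gripper_width: 34.0
```

Call:
drive_tool:
  series:
    - [1, [0, 0, 0], [0, 0, 0]]
    - [1, [0, 0, 0], [0, 0, 0]]
    - [1, [0, 0, 0], [0, 0, 0]]
    - [1, [0, 0, 0], [0, 0, 0]]
    - [1, [0, 0, 0], [0, 0, 0]]

```text
time_s: 14.4
ee_pos: [538.7, -422.5, 2.8]
ee_rot: [-180.0, -0.0, -91.2]
force: [-0.0, 0.5, 5.3]
gripper_width: 34.0
```

```bash
python3 go.py 35 525,-420,200,-91.2 554,250.4,240,-4
```

```text
t 14.4 now [ 538.7 -422.5    2.8] [-180.    -0.   -91.2] w 34.0 F [-0.   0.5  5.3]
525,-420,200,-91.2 call 1/2 end shift [ -1.1   6.8 -98.6] rot [-0. -0.  0.]  | per row [ -0.2   1.4 -19.7] [-0.0001 -0.      0.0001]
525,-420,200,-91.2 call 2/2 end shift [ -1.1   6.8 -98.6] rot [-0. -0.  0.]  | per row [ -0.2   1.4 -19.7] [-0.0001 -0.      0.0001]
554,250.4,240,-4 call 1/4 end shift [-167.7   -3.7  -10. ] rot [-0.    0.   -0.38]  | per row [-33.5  -0.7  -2. ] [-0.      0.     -0.0761]
554,250.4,240,-4 call 2/4 end shift [-154.3  -65.8  -10. ] rot [-0.    0.   -0.38]  | per row [-30.9 -13.2  -2. ] [-0.      0.     -0.0761]
554,250.4,240,-4 call 3/4 end shift [-118.9 -118.4  -10. ] rot [-0.    0.   -0.38]  | per row [-23.8 -23.7  -2. ] [-0.      0.     -0.0761]
554,250.4,240,-4 call 4/4 end shift [ -66.4 -154.   -10. ] rot [-0.    0.   -0.38]  | per row [-13.3 -30.8  -2. ] [-0.      0.     -0.0761]
```

Call:
drive_tool:
  series:
    - [1, [0, 1, -18], [0, 0, 0]]
    - [1, [-0.5, 4, -60], [0, 0, 0]]
    - [1, [-1, 8, -105], [0, 0, 0]]
    - [1, [-1.6, 11, -150], [0, 0, 0]]
    - [1, [-2.2, 13.6, -197], [0, 0, 0]]

```text
time_s: 14.9
ee_pos: [524.1, -419.3, 199.6]
ee_rot: [179.9, 0.1, -91.2]
force: [0.9, -0.9, -1.3]
gripper_width: 34.1
```

Call:
drive_tool:
  series:
    - [1, [-25, -0.5, -4], [0, 0, -0.06]]
    - [1, [-60, -1, -8], [0, 0, -0.14]]
    - [1, [-96, -2, -10], [0, 0, -0.22]]
    - [1, [-132, -3, -10], [0, 0, -0.3]]
    - [1, [-167.7, -3.7, -10], [0, 0, -0.38]]

```text
time_s: 15.4
ee_pos: [531.5, -250.8, 208.4]
ee_rot: [179.9, 0.1, -69.2]
force: [-0.2, 0.2, -1.0]
gripper_width: 34.0
```

Call:
drive_tool:
  series:
    - [1, [-30.9, -13.2, -2], [0, 0, -0.076]]
    - [1, [-61.7, -26.3, -4], [0, 0, -0.152]]
    - [1, [-92.6, -39.5, -6], [0, 0, -0.228]]
    - [1, [-123.4, -52.6, -8], [0, 0, -0.304]]
    - [1, [-154.3, -65.8, -10], [0, 0, -0.38]]

```text
time_s: 15.9
ee_pos: [538.7, -83.3, 218.5]
ee_rot: [179.9, 0.1, -47.4]
force: [0.5, -0.5, -1.1]
gripper_width: 33.6
```

Call:
drive_tool:
  series:
    - [1, [-23.8, -23.7, -2], [0, 0, -0.076]]
    - [1, [-47.6, -47.4, -4], [0, 0, -0.152]]
    - [1, [-71.3, -71, -6], [0, 0, -0.228]]
    - [1, [-95.1, -94.7, -8], [0, 0, -0.304]]
    - [1, [-118.9, -118.4, -10], [0, 0, -0.38]]

```text
time_s: 16.4
ee_pos: [546.0, 84.2, 228.5]
ee_rot: [179.9, 0.1, -25.7]
force: [-0.3, -0.4, -1.1]
gripper_width: 33.3
```

Call:
drive_tool:
  series:
    - [1, [-16, -37, -2], [0, 0, -0.09]]
    - [1, [-33, -77, -4], [0, 0, -0.18]]
    - [1, [-50, -116, -6], [0, 0, -0.27]]
    - [1, [-61, -143, -8], [0, 0, -0.35]]
    - [1, [-66.4, -154, -10], [0, 0, -0.38]]

```text
time_s: 16.9
ee_pos: [553.4, 253.0, 238.1]
ee_rot: [180.0, 0.1, -3.8]
force: [0.7, -0.9, -1.2]
gripper_width: 33.8
```

Call:
drive_tool:
  series:
    - [1, [0, 0, 0], [0, 0, 0]]
    - [1, [0, 0, 20], [0, 0, 0]]
    - [1, [0, 0, 50], [0, 0, 0]]
    - [1, [0, 0, 80], [0, 0, 0]]
    - [1, [0, 0, 100], [0, 0, 0]]

```text
time_s: 17.4
ee_pos: [552.8, 247.9, 137.0]
ee_rot: [179.9, 0.2, -4.2]
force: [0.3, 0.3, -1.5]
gripper_width: 34.1
```

Call:
drive_tool:
  series:
    - [1, [0, 0, 0], [0, 0, 0]]
    - [1, [0, 0, 0], [0, 0, 0]]
    - [1, [0, 0, 0], [0, 0, 0]]
    - [1, [0, 0, 0], [0, 0, 0]]
    - [1, [0, 0, 0], [0, 0, 0]]

```text
time_s: 17.9
ee_pos: [554.4, 250.6, 140.5]
ee_rot: [-179.9, -0.1, -4.1]
force: [0.1, 0.3, -0.6]
gripper_width: 33.8
```

```bash
python3 - <<'E'
from h import *
f=shot('wrist','w4.png')
draw('w4.png',[box(554,250.4,-4,45,38,300,38)],(0,0,560,420),1.4,'w4o.png')
E
python3 go.py 35 554,250.4,95,-4 554,250.4,86,-4
```

```text
t 17.9 now [554.3 250.6 140.2] [-1.8e+02 -1.0e-01 -4.1e+00] w 34.0 F [ 0.9  0.8 -0.2]
554,250.4,95,-4 call 1/1 end shift [-0.3  0.3 45.2] rot [-0.001 -0.001 -0.001]  | per row [-0.1  0.1  9. ] [-0.0002 -0.0003 -0.0002]
554,250.4,86,-4 call 1/1 end shift [ 0. -0.  9.] rot [-0.  0.  0.]  | per row [ 0.  -0.   1.8] [-0.  0.  0.]
```

View pics/w4o.png

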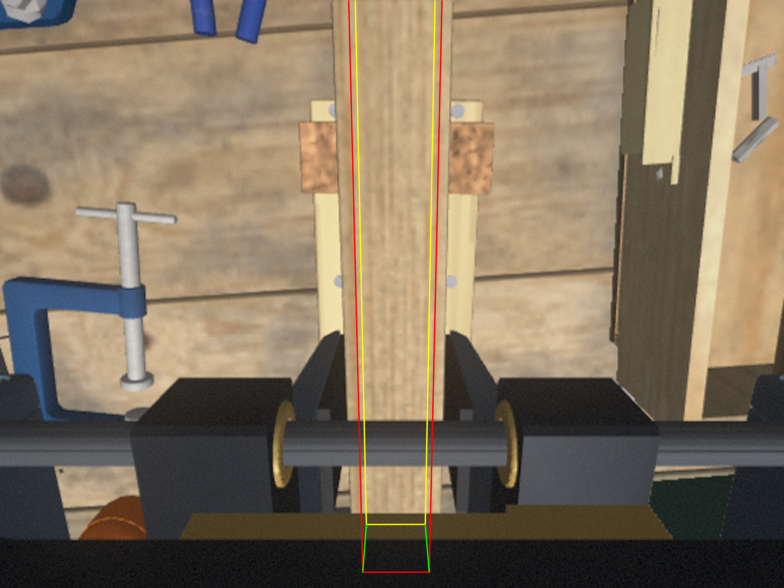

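Call:
drive_tool:
  series:
    - [1, [0, 0, 12], [0, 0, 0]]
    - [1, [-0.3, 0.2, 26], [0, 0, 0]]
    - [1, [-0.3, 0.2, 38], [0, 0, 0]]
    - [1, [-0.3, 0.2, 46], [0, 0, 0]]
    - [1, [-0.3, 0.2, 46], [0, 0, 0]]

```text
time_s: 18.45
ee_pos: [552.6, 250.0, 91.6]
ee_rot: [179.9, 0.2, -4.1]
force: [-0.1, 0.1, -1.5]
gripper_width: 34.2
```

```bash
python3 go.py 35 554,250.4,86,-4
```

```text
t 18.4 now [552.6 250.   91.6] [179.9   0.2  -4.1] w 34.2 F [-0.1  0.1 -1.5]
554,250.4,86,-4 call 1/1 end shift [ 1.3 -0.5  5.6] rot [ 0.001  0.003 -0.001]  | per row [ 0.3 -0.1  1.1] [ 0.0003  0.0006 -0.0002]
```

Call:
drive_tool:
  series:
    - [1, [0, 0, 2], [0, 0, 0]]
    - [1, [0, 0, 4], [0, 0, 0]]
    - [1, [0, 0, 5.5], [0, 0, 0]]
    - [1, [0, 0, 7], [0, 0, 0]]
    - [1, [0, 0, 7], [0, 0, 0]]

```text
time_s: 18.95
ee_pos: [553.5, 250.3, 86.3]
ee_rot: [-180.0, 0.0, -4.1]
force: [-0.5, -0.2, -2.4]
gripper_width: 34.1
```

```bash
python3 go.py 35 554,250.4,86,-4
```

```text
t 18.9 now [553.5 250.3  86.3] [-180.     0.    -4.1] w 34.1 F [-0.5 -0.2 -2.4]
554,250.4,86,-4 call 1/1 end shift [ 0.5 -0.2  0.3] rot [-0.     0.    -0.001]  | per row [ 0.1 -0.   0.1] [-0.      0.     -0.0002]
```

Call:
drive_tool:
  series:
    - [1, [0.4, 0, 0.5], [0, 0, 0]]
    - [1, [0.4, 0, 0.5], [0, 0, 0]]
    - [0, [0.4, 0, 0.5], [0, 0, 0]]
    - [0, [0.4, 0, 0.5], [0, 0, 0]]
    - [0, [0.4, 0, 0.5], [0, 0, 0]]

```text
time_s: 19.45
ee_pos: [554.1, 250.3, 86.1]
ee_rot: [-180.0, -0.0, -4.1]
force: [-0.2, -0.0, -0.4]
gripper_width: 54.7
```

Call:
drive_tool:
  series:
    - [0, [0.4, 0, 0], [0, 0, 0]]
    - [0, [0.4, 0, 0], [0, 0, 0]]
    - [0, [0.4, 0, -20], [0, 0, 0]]
    - [0, [0.4, 0, -60], [0, 0, 0]]
    - [0, [0.4, 0, -100], [0, 0, 0]]

```text
time_s: 19.95
ee_pos: [553.9, 250.0, 186.3]
ee_rot: [180.0, 0.1, -4.1]
force: [0.9, 1.1, 0.1]
gripper_width: 91.4
```

```bash
python3 go.py 40 459.3,51.6,150,-91.2
```

```text
t 19.9 now [553.9 250.  186.3] [ 1.8e+02  1.0e-01 -4.1e+00] w 91.4 F [0.9 1.1 0.1]
459.3,51.6,150,-91.2 call 1/3 end shift [-26.7  68.2  12.2] rot [0.001 0.    0.507]  | per row [-5.3 13.6  2.4] [1.000e-04 1.000e-04 1.014e-01]
459.3,51.6,150,-91.2 call 2/3 end shift [ 9.7 72.6 12.2] rot [0.001 0.    0.507]  | per row [ 1.9 14.5  2.4] [1.000e-04 1.000e-04 1.014e-01]
459.3,51.6,150,-91.2 call 3/3 end shift [43.8 58.8 12.1] rot [0.001 0.    0.507]  | per row [ 8.8 11.8  2.4] [1.000e-04 1.000e-04 1.014e-01]
```

Call:
drive_tool:
  series:
    - [0, [-5, 12, 0], [0, 0, 0.09]]
    - [0, [-10, 26, 0], [0, 0, 0.2]]
    - [0, [-16, 40, 4], [0, 0, 0.3]]
    - [0, [-21, 54, 8], [0, 0, 0.4]]
    - [0, [-26.7, 68.2, 12.2], [0, 0, 0.507]]

```text
time_s: 20.45
ee_pos: [522.7, 183.6, 173.7]
ee_rot: [-180.0, -0.0, -33.4]
force: [0.6, -0.1, 0.4]
gripper_width: 91.0
```

Call:
drive_tool:
  series:
    - [0, [1.9, 14.5, 2.4], [0, 0, 0.101]]
    - [0, [3.9, 29, 4.9], [0, 0, 0.203]]
    - [0, [5.8, 43.6, 7.3], [0, 0, 0.304]]
    - [0, [7.8, 58, 9.7], [0, 0, 0.406]]
    - [0, [9.7, 72.6, 12.2], [0, 0, 0.507]]

```text
time_s: 20.95
ee_pos: [491.1, 117.5, 161.5]
ee_rot: [-180.0, 0.0, -62.4]
force: [-0.8, 0.4, -0.2]
gripper_width: 91.3
```

Call:
drive_tool:
  series:
    - [0, [10, 13, 2], [0, 0, 0.11]]
    - [0, [22, 28, 5], [0, 0, 0.23]]
    - [0, [33, 44, 8], [0, 0, 0.36]]
    - [0, [41, 55, 10], [0, 0, 0.46]]
    - [0, [43.8, 58.8, 12.1], [0, 0, 0.507]]

```text
time_s: 21.45
ee_pos: [459.1, 50.8, 149.4]
ee_rot: [180.0, -0.0, -91.4]
force: [0.9, 0.5, 0.1]
gripper_width: 91.3
```

Call:
drive_tool:
  series:
    - [0, [0, 0, 0], [0, 0, 0]]
    - [0, [0, 0, 15], [0, 0, 0]]
    - [0, [0, 0, 40], [0, 0, 0]]
    - [0, [0, 0, 60], [0, 0, 0]]
    - [0, [0, 0, 60], [0, 0, 0]]

```text
time_s: 21.95
ee_pos: [458.1, 52.0, 87.4]
ee_rot: [179.7, -0.0, -91.1]
force: [-0.7, 0.1, 0.4]
gripper_width: 91.2
```

```bash
python3 - <<'E'
from h import *
f=shot('wrist','w5.png')
draw('w5.png',[box(459.3,51.6,-1.2,0,110,58,30)],(0,0,560,420),1.4,'w5o.png')
shot('scene','s5.png')
draw('s5.png',[box(554,250.4,-4,45,38,300,38),box(554,250.4,-4,83,34,240,20)],(130,90,330,240),4,'s5o.png')
E
python3 go.py 35 459.3,51.6,6,-91.2
```

```text
t 22.1 now [460.3  52.1  89.7] [-180.     0.   -91.2] w 91.2 F [ 0.2  0.7 -0.5]
459.3,51.6,6,-91.2 call 1/1 end shift [ 0.5  1.  83.7] rot [-0.     0.     0.001]  | per row [ 0.1  0.2 16.7] [-0.      0.      0.0001]
```

View pics/w5o.png

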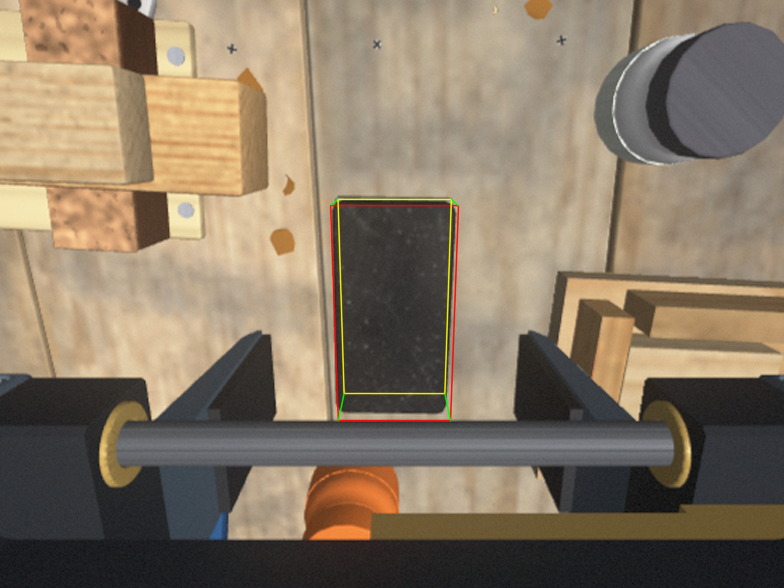

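View pics/s5o.png

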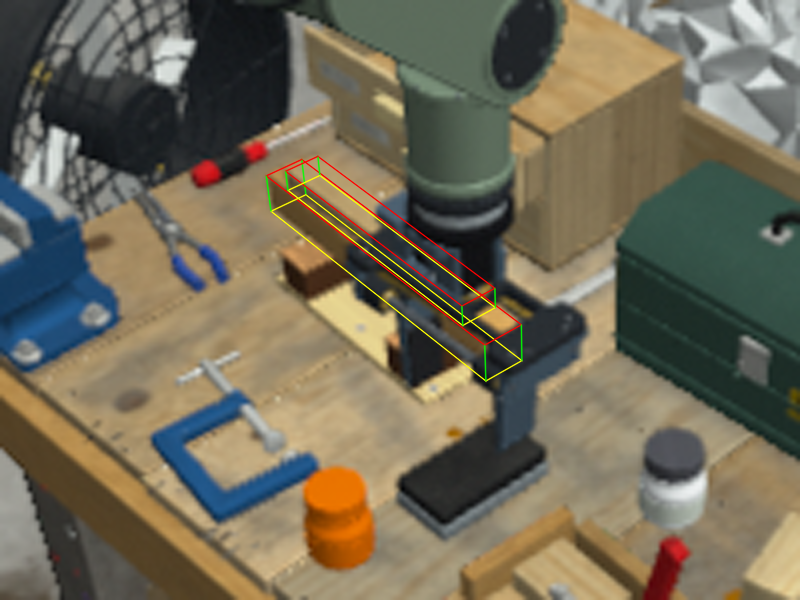

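Call:
drive_tool:
  series:
    - [0, [0, 0, 20], [0, 0, 0]]
    - [0, [0.5, 0, 45], [0, 0, 0]]
    - [0, [0.5, 0, 65], [0, 0, 0]]
    - [0, [0.5, 0, 81], [0, 0, 0]]
    - [0, [0.5, 0, 83], [0, 0, 0]]

```text
time_s: 22.55
ee_pos: [459.8, 51.4, 6.0]
ee_rot: [179.9, -0.0, -91.2]
force: [-0.2, -0.4, 0.2]
gripper_width: 91.3
```

Call:
drive_tool:
  series:
    - [1, [0, 0, 0], [0, 0, 0]]
    - [1, [0, 0, 0], [0, 0, 0]]
    - [1, [0, 0, 0], [0, 0, 0]]
    - [1, [0, 0, 0], [0, 0, 0]]
    - [1, [0, 0, 0], [0, 0, 0]]

```text
time_s: 23.05
ee_pos: [460.3, 51.5, 7.0]
ee_rot: [-179.9, 0.0, -91.2]
force: [0.1, 0.2, 3.7]
gripper_width: 57.9
```

Call:
drive_tool:
  series:
    - [1, [0, 0, 0], [0, 0, 0]]
    - [1, [0, 0, 0], [0, 0, 0]]
    - [1, [0, 0, 0], [0, 0, 0]]
    - [1, [0, 0, 0], [0, 0, 0]]
    - [1, [0, 0, 0], [0, 0, 0]]

```text
time_s: 23.55
ee_pos: [460.3, 51.5, 7.0]
ee_rot: [-179.9, 0.0, -91.2]
force: [-0.6, 0.8, 5.8]
gripper_width: 57.9
```

```bash
python3 -c "
import numpy as np
a=np.radians(-4);print(554-75*np.sin(a),250.4+75*np.cos(a),554+75*np.sin(a),250.4-75*np.cos(a),554+226*np.sin(a),250.4-226*np.cos(a))"
python3 go.py 35 460,55,190,-91.2 559.2,325.2,190,-4
```

```text
559.2317355308094 325.2173037694868 548.7682644691906 175.5826962305132 538.2350369338277 24.950524641279742
t 23.6 now [460.3  51.5   7. ] [-179.9    0.   -91.2] w 57.9 F [-0.6  0.8  5.8]
460,55,190,-91.2 call 1/2 end shift [ -1.8   0.1 -91.5] rot [-0.001  0.    -0.   ]  | per row [ -0.4   0.  -18.3] [-0.0001  0.     -0.0001]
460,55,190,-91.2 call 2/2 end shift [ -1.8   0.1 -91.5] rot [-0.001  0.    -0.   ]  | per row [ -0.4   0.  -18.3] [-0.0001  0.     -0.0001]
559.2,325.2,190,-4 call 1/3 end shift [-90.7 -31.2  -0. ] rot [-0.     0.    -0.507]  | per row [-18.1  -6.2  -0. ] [-0.      0.     -0.1015]
559.2,325.2,190,-4 call 2/3 end shift [-64.2 -71.3  -0. ] rot [-0.     0.    -0.507]  | per row [-12.8 -14.3  -0. ] [-0.      0.     -0.1015]
559.2,325.2,190,-4 call 3/3 end shift [-21.4 -93.5  -0. ] rot [-0.     0.    -0.507]  | per row [ -4.3 -18.7  -0. ] [-0.      0.     -0.1015]
```

Call:
drive_tool:
  series:
    - [1, [0, 0, -18], [0, 0, 0]]
    - [1, [-1, 0, -60], [0, 0, 0]]
    - [1, [-2, 0, -105], [0, 0, 0]]
    - [1, [-3, 0, -150], [0, 0, 0]]
    - [1, [-3.6, 0, -183], [0, 0, 0]]

```text
time_s: 24.05
ee_pos: [460.3, 54.9, 192.0]
ee_rot: [-179.8, 0.0, -91.2]
force: [0.6, 0.4, -1.4]
gripper_width: 58.0
```

Call:
drive_tool:
  series:
    - [1, [-14, -5, 0], [0, 0, -0.08]]
    - [1, [-32, -11, 0], [0, 0, -0.18]]
    - [1, [-52, -18, 0], [0, 0, -0.29]]
    - [1, [-72, -25, 0], [0, 0, -0.4]]
    - [1, [-90.7, -31.2, 0], [0, 0, -0.507]]

```text
time_s: 24.55
ee_pos: [492.9, 145.5, 188.9]
ee_rot: [179.9, 0.0, -61.9]
force: [-0.5, -0.2, -1.9]
gripper_width: 58.0
```

Call:
drive_tool:
  series:
    - [1, [-12.8, -14.3, 0], [0, 0, -0.101]]
    - [1, [-25.7, -28.5, 0], [0, 0, -0.203]]
    - [1, [-38.5, -42.8, 0], [0, 0, -0.304]]
    - [1, [-51.4, -57, 0], [0, 0, -0.406]]
    - [1, [-64.2, -71.3, 0], [0, 0, -0.507]]

```text
time_s: 25.05
ee_pos: [525.9, 235.4, 188.6]
ee_rot: [179.9, 0.0, -32.9]
force: [-0.1, -0.6, -1.4]
gripper_width: 58.0
```

Call:
drive_tool:
  series:
    - [1, [-5, -22, 0], [0, 0, -0.12]]
    - [1, [-10, -46, 0], [0, 0, -0.25]]
    - [1, [-16, -70, 0], [0, 0, -0.38]]
    - [1, [-20, -86, 0], [0, 0, -0.47]]
    - [1, [-21.4, -93.5, 0], [0, 0, -0.507]]

```text
time_s: 25.55
ee_pos: [559.2, 326.1, 188.3]
ee_rot: [180.0, 0.1, -3.9]
force: [-1.2, -0.6, -0.8]
gripper_width: 58.0
```

Call:
drive_tool:
  series:
    - [1, [0, 0, 0], [0, 0, 0]]
    - [1, [0, 0, 15], [0, 0, 0]]
    - [1, [0, 0, 35], [0, 0, 0]]
    - [1, [0, 0, 50], [0, 0, 0]]
    - [1, [0, 0, 50], [0, 0, 0]]

```text
time_s: 26.05
ee_pos: [557.4, 323.0, 137.0]
ee_rot: [179.8, 0.3, -4.2]
force: [-0.5, -0.1, -0.9]
gripper_width: 57.7
```

```bash
python3 - <<'E'
from h import *
f=shot('wrist','w6.png')
draw('w6.png',[box(554,250.4,-4,45,38,300,38),box(554,250.4,-4,83,34,240,20)]+stand(554,250.4,-4)[:1],(0,0,560,420),1.4,'w6o.png')
shot('top','t6.png')
draw('t6.png',[box(554,250.4,-4,45,38,300,38),box(554,250.4,-4,83,34,240,20)],(120,120,320,260),4,'t6o.png')
E
python3 go.py 35 559.2,325.2,111,-4
```

```text
t 26.1 now [559.2 324.2 139.6] [180.    0.   -4.1] w 57.5 F [ 0.1 -0.5 -1.5]
559.2,325.2,111,-4 call 1/1 end shift [-0.1 -1.  28.6] rot [ 0.     0.    -0.003]  | per row [-0.  -0.2  5.7] [ 0.0001  0.     -0.0005]
```

View pics/w6o.png

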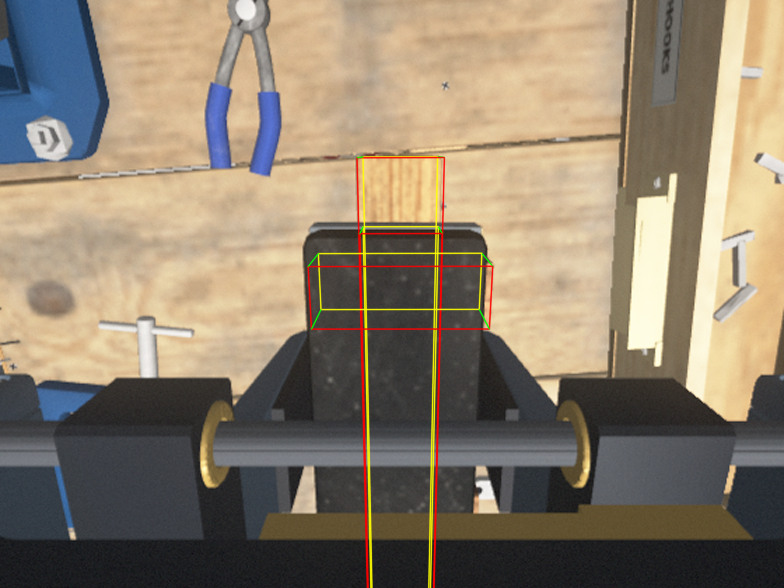

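View pics/t6o.png

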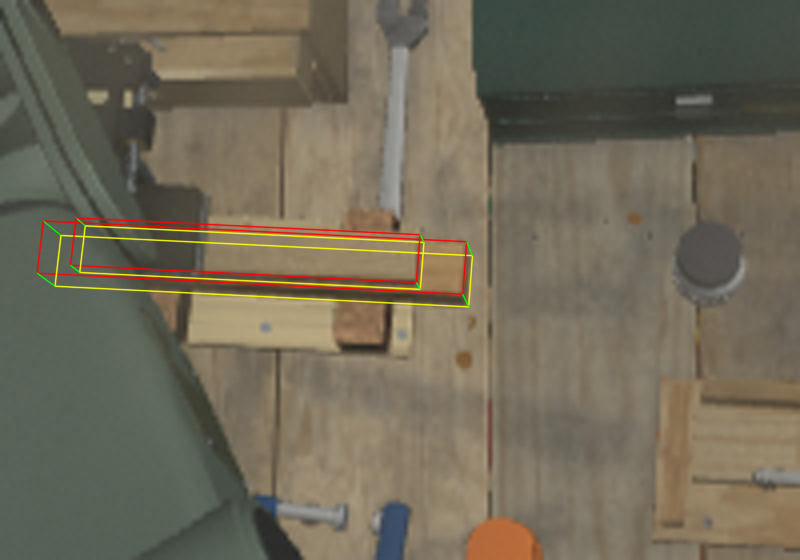

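Call:
drive_tool:
  series:
    - [1, [0, -0.5, 8], [0, 0, 0]]
    - [1, [0, -1, 15], [0, 0, 0]]
    - [1, [0, -1, 20], [0, 0, 0]]
    - [1, [0, -1, 22], [0, 0, 0]]
    - [1, [0, -1, 22], [0, 0, 0]]

```text
time_s: 26.65
ee_pos: [559.1, 325.9, 116.9]
ee_rot: [180.0, 0.0, -4.1]
force: [1.3, -0.2, -1.3]
gripper_width: 57.9
```

```bash
python3 go.py 35 559.2,325.2,110,-4
```

```text
t 26.6 now [559.1 325.9 116.9] [180.    0.   -4.1] w 57.9 F [ 1.3 -0.2 -1.3]
559.2,325.2,110,-4 call 1/1 end shift [0.1 0.7 6.9] rot [ 0.     0.001 -0.001]  | per row [0.  0.1 1.4] [ 0.0001  0.0001 -0.0002]
```

Call:
drive_tool:
  series:
    - [1, [0, 0.5, 2], [0, 0, 0]]
    - [1, [0, 0.5, 4], [0, 0, 0]]
    - [1, [0, 0.5, 5.5], [0, 0, 0]]
    - [1, [0, 0.5, 6.5], [0, 0, 0]]
    - [1, [0, 0.5, 6.5], [0, 0, 0]]

```text
time_s: 27.15
ee_pos: [559.2, 325.5, 110.7]
ee_rot: [180.0, 0.0, -4.1]
force: [0.8, -0.4, -1.7]
gripper_width: 57.7
```

```bash
python3 go.py 35 559.2,325.2,110,-4
```

```text
t 27.1 now [559.2 325.5 110.7] [180.    0.   -4.1] w 57.7 F [ 0.8 -0.4 -1.7]
559.2,325.2,110,-4 call 1/1 end shift [0.  0.3 0.7] rot [ 0.     0.    -0.001]  | per row [0.  0.1 0.1] [ 0.      0.     -0.0002]
```

Call:
drive_tool:
  series:
    - [1, [0, 0.3, 0.9], [0, 0, 0]]
    - [1, [0, 0.3, 0.9], [0, 0, 0]]
    - [0, [0, 0.3, 0.9], [0, 0, 0]]
    - [0, [0, 0.3, 0.9], [0, 0, 0]]
    - [0, [0, 0.3, 0.9], [0, 0, 0]]

```text
time_s: 27.65
ee_pos: [559.4, 325.3, 110.2]
ee_rot: [-180.0, -0.0, -4.1]
force: [0.6, 0.7, 0.1]
gripper_width: 79.0
```

Call:
drive_tool:
  series:
    - [0, [0, 0, 0], [0, 0, 0]]
    - [0, [0, 0, -5], [0, 0, 0]]
    - [0, [0, 0, -30], [0, 0, 0]]
    - [0, [0, 0, -65], [0, 0, 0]]
    - [0, [0, 0, -100], [0, 0, 0]]

```text
time_s: 28.15
ee_pos: [559.0, 325.0, 211.1]
ee_rot: [180.0, 0.0, -4.1]
force: [-0.5, -0.1, 0.2]
gripper_width: 91.3
```

```bash
python3 go.py 40 556.8,-190.3,180,-76.1
```

```text
t 28.1 now [559.  325.  211.1] [180.    0.   -4.1] w 91.3 F [-0.5 -0.1  0.2]
556.8,-190.3,180,-76.1 call 1/3 end shift [ 11.5 171.4  10.4] rot [0.    0.    0.419]  | per row [ 2.3 34.3  2.1] [0.     0.     0.0838]
556.8,-190.3,180,-76.1 call 2/3 end shift [ 80.2 151.9  10.4] rot [0.    0.    0.419]  | per row [16.  30.4  2.1] [0.     0.     0.0838]
556.8,-190.3,180,-76.1 call 3/3 end shift [135.1 106.1  10.4] rot [0.    0.    0.419]  | per row [27.  21.2  2.1] [0.     0.     0.0838]
```

Call:
drive_tool:
  series:
    - [0, [1.5, 26, 0], [0, 0, 0.06]]
    - [0, [4, 60, 0], [0, 0, 0.15]]
    - [0, [6.5, 96, 3], [0, 0, 0.24]]
    - [0, [9, 134, 6], [0, 0, 0.33]]
    - [0, [11.5, 171.4, 10.4], [0, 0, 0.419]]

```text
time_s: 28.65
ee_pos: [558.6, 152.1, 200.2]
ee_rot: [-179.9, -0.1, -28.3]
force: [0.3, -0.2, -0.3]
gripper_width: 91.3
```

Call:
drive_tool:
  series:
    - [0, [16, 30.4, 2], [0, 0, 0.084]]
    - [0, [32, 60.8, 4], [0, 0, 0.168]]
    - [0, [48, 91, 6], [0, 0, 0.251]]
    - [0, [64, 121.5, 8], [0, 0, 0.335]]
    - [0, [80, 152, 10.4], [0, 0, 0.419]]

```text
time_s: 29.15
ee_pos: [557.6, -19.7, 189.7]
ee_rot: [-180.0, -0.0, -52.3]
force: [0.4, -0.2, 0.1]
gripper_width: 91.1
```

Call:
drive_tool:
  series:
    - [0, [32, 25, 2], [0, 0, 0.1]]
    - [0, [67, 52, 4], [0, 0, 0.2]]
    - [0, [101, 79, 6], [0, 0, 0.31]]
    - [0, [126, 99, 8], [0, 0, 0.39]]
    - [0, [135, 106, 10.4], [0, 0, 0.419]]

```text
time_s: 29.65
ee_pos: [556.9, -193.0, 179.0]
ee_rot: [-180.0, -0.1, -76.4]
force: [-0.2, 1.0, -0.3]
gripper_width: 91.1
```

Call:
drive_tool:
  series:
    - [0, [0, 0, 0], [0, 0, 0]]
    - [0, [0, 0, 20], [0, 0, 0]]
    - [0, [0, 0, 50], [0, 0, 0]]
    - [0, [0, 0, 80], [0, 0, 0]]
    - [0, [0, 0, 80], [0, 0, 0]]

```text
time_s: 30.15
ee_pos: [554.2, -187.0, 95.2]
ee_rot: [179.6, 0.3, -75.9]
force: [-0.8, 0.2, 0.4]
gripper_width: 91.2
```

```bash
python3 - <<'E'
from h import *
f=shot('wrist','w7.png')
draw('w7.png',[box(556.8,-190.3,13.9-90,0,42,80,36)],(0,0,560,420),1.4,'w7o.png',(554.8,-71.4))
shot('top','t7.png')
draw('t7.png',[box(554,250.4,-4,45,38,300,38),box(554,250.4,-4,83,34,240,20),box(559.2,325.2,-4,103,58,110,30)],(120,120,320,260),4,'t7o.png')
E
python3 go.py 35 556.8,-190.3,6,-76.1
```

```text
t 30.2 now [ 557.4 -188.6   99.3] [-180.    0.  -76.] w 91.7 F [1.2 1.3 0.9]
556.8,-190.3,6,-76.1 call 1/1 end shift [ 1.5  1.  93.3] rot [-0.     0.001  0.002]  | per row [ 0.3  0.2 18.7] [-0.      0.0001  0.0004]
```

View pics/w7o.png

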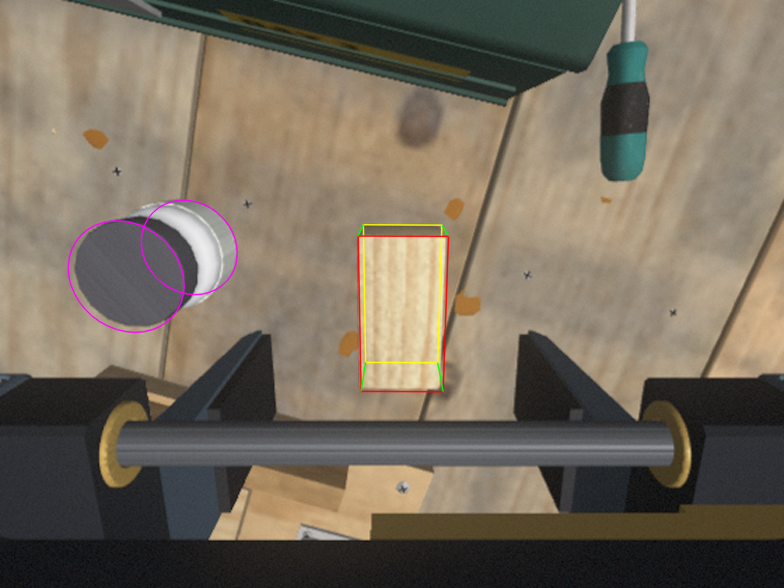

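View pics/t7o.png

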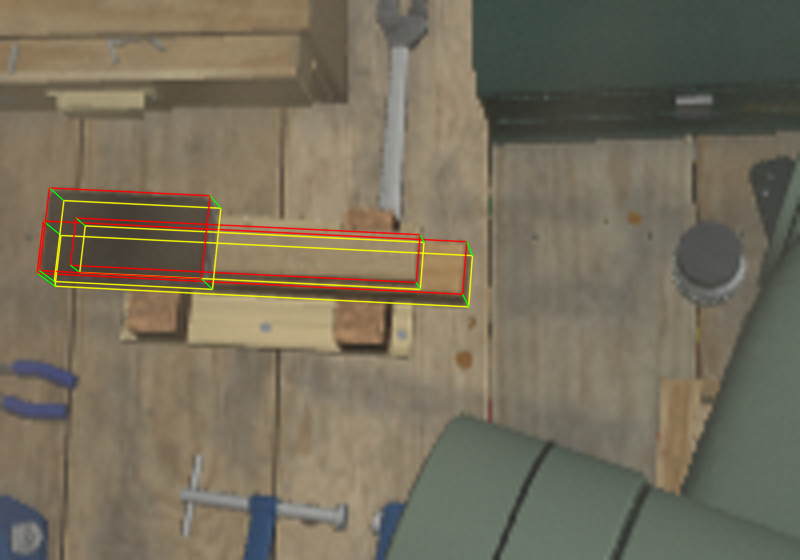

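Call:
drive_tool:
  series:
    - [0, [0.5, 0, 22], [0, 0, 0]]
    - [0, [1.2, 0.5, 48], [0, 0, 0]]
    - [0, [1.2, 0.5, 72], [0, 0, 0]]
    - [0, [1.2, 0.5, 90], [0, 0, 0]]
    - [0, [1.2, 0.5, 92], [0, 0, 0]]

```text
time_s: 30.75
ee_pos: [556.9, -190.6, 6.7]
ee_rot: [180.0, 0.0, -76.0]
force: [-0.3, 0.3, -0.1]
gripper_width: 91.5
```

Call:
drive_tool:
  series:
    - [1, [0, 0, 0], [0, 0, 0]]
    - [1, [0, 0, 0], [0, 0, 0]]
    - [1, [0, 0, 0], [0, 0, 0]]
    - [1, [0, 0, 0], [0, 0, 0]]
    - [1, [0, 0, 0], [0, 0, 0]]

```text
time_s: 31.25
ee_pos: [557.0, -191.4, 7.3]
ee_rot: [-180.0, -0.0, -76.1]
force: [-0.1, 0.2, -0.7]
gripper_width: 54.2
```

Call:
drive_tool:
  series:
    - [1, [0, 0, 0], [0, 0, 0]]
    - [1, [0, 0, 0], [0, 0, 0]]
    - [1, [0, 0, 0], [0, 0, 0]]
    - [1, [0, 0, 0], [0, 0, 0]]
    - [1, [0, 0, 0], [0, 0, 0]]

```text
time_s: 31.75
ee_pos: [556.7, -191.2, 6.9]
ee_rot: [180.0, 0.0, -76.1]
force: [-0.7, 1.1, 2.6]
gripper_width: 41.7
```

```bash
python3 go.py 35 556,-190,200,-76 548.8,175.6,210,-4
```

```text
t 31.8 now [ 556.7 -191.2    6.9] [180.    0.  -76.1] w 41.7 F [-0.7  1.1  2.6]
556,-190,200,-76 call 1/2 end shift [ -0.7   0.2 -96.6] rot [ 0.     0.    -0.001]  | per row [ -0.1   0.  -19.3] [ 0.      0.     -0.0002]
556,-190,200,-76 call 2/2 end shift [ -0.7   0.2 -96.6] rot [ 0.     0.    -0.001]  | per row [ -0.1   0.  -19.3] [ 0.      0.     -0.0002]
548.8,175.6,210,-4 call 1/3 end shift [-118.8  -27.2   -3.3] rot [-0.     0.    -0.419]  | per row [-23.8  -5.4  -0.7] [-0.      0.     -0.0838]
548.8,175.6,210,-4 call 2/3 end shift [-97.5 -73.1  -3.3] rot [-0.     0.    -0.419]  | per row [-19.5 -14.6  -0.7] [-0.      0.     -0.0838]
548.8,175.6,210,-4 call 3/3 end shift [ -59.3 -106.5   -3.3] rot [-0.     0.    -0.419]  | per row [-11.9 -21.3  -0.7] [-0.      0.     -0.0838]
```

Call:
drive_tool:
  series:
    - [1, [0, 0, -18], [0, 0, 0]]
    - [1, [0, 0, -60], [0, 0, 0]]
    - [1, [-1, 0, -105], [0, 0, 0]]
    - [1, [-1.4, 0.4, -150], [0, 0, 0]]
    - [1, [-1.4, 0.4, -193], [0, 0, 0]]

```text
time_s: 32.25
ee_pos: [555.8, -190.1, 201.3]
ee_rot: [180.0, -0.0, -76.1]
force: [0.6, -0.4, -0.8]
gripper_width: 41.7
```

Call:
drive_tool:
  series:
    - [1, [-18, -4, -1], [0, 0, -0.06]]
    - [1, [-42, -9, -2], [0, 0, -0.15]]
    - [1, [-67, -15, -3], [0, 0, -0.24]]
    - [1, [-93, -21, -3], [0, 0, -0.33]]
    - [1, [-118.8, -27.2, -3.3], [0, 0, -0.419]]

```text
time_s: 32.75
ee_pos: [553.6, -67.4, 202.6]
ee_rot: [180.0, 0.0, -51.9]
force: [0.2, -0.6, -0.6]
gripper_width: 42.1
```

Call:
drive_tool:
  series:
    - [1, [-19.5, -14.6, -1], [0, 0, -0.084]]
    - [1, [-39, -29.2, -1], [0, 0, -0.168]]
    - [1, [-58.5, -43.9, -2], [0, 0, -0.251]]
    - [1, [-78, -58.5, -3], [0, 0, -0.335]]
    - [1, [-97.5, -73.1, -3.3], [0, 0, -0.419]]

```text
time_s: 33.25
ee_pos: [551.5, 54.5, 206.0]
ee_rot: [180.0, -0.0, -27.9]
force: [0.6, 0.6, -0.3]
gripper_width: 41.9
```

Call:
drive_tool:
  series:
    - [1, [-14, -25, -1], [0, 0, -0.1]]
    - [1, [-29, -52, -1], [0, 0, -0.2]]
    - [1, [-44, -79, -2], [0, 0, -0.31]]
    - [1, [-55, -99, -3], [0, 0, -0.39]]
    - [1, [-59.3, -106.5, -3.3], [0, 0, -0.419]]

```text
time_s: 33.75
ee_pos: [549.3, 177.3, 209.1]
ee_rot: [-180.0, 0.0, -3.9]
force: [0.3, 0.4, -0.9]
gripper_width: 41.6
```

Call:
drive_tool:
  series:
    - [1, [0, 0, 0], [0, 0, 0]]
    - [1, [0, 0, 20], [0, 0, 0]]
    - [1, [0, 0, 45], [0, 0, 0]]
    - [1, [0, 0, 65], [0, 0, 0]]
    - [1, [0, 0, 70], [0, 0, 0]]

```text
time_s: 34.25
ee_pos: [548.0, 173.6, 137.2]
ee_rot: [179.9, 0.3, -4.2]
force: [-0.7, -0.2, -0.5]
gripper_width: 42.0
```

Call:
drive_tool:
  series:
    - [1, [0, 0, 0], [0, 0, 0]]
    - [1, [0, 0, 0], [0, 0, 0]]
    - [1, [0, 0, 0], [0, 0, 0]]
    - [1, [0, 0, 0], [0, 0, 0]]
    - [1, [0, 0, 0], [0, 0, 0]]

```text
time_s: 34.75
ee_pos: [549.7, 175.7, 140.3]
ee_rot: [-180.0, -0.1, -4.1]
force: [0.9, -0.2, -1.7]
gripper_width: 42.0
```

```bash
python3 - <<'E'
from h import *
f=shot('wrist','w8.png')
draw('w8.png',[box(554,250.4,-4,45,38,300,38),box(554,250.4,-4,83,34,240,20)]+stand(554,250.4,-4)[:1],(0,0,560,420),1.4,'w8o.png')
E
python3 go.py 35 548.8,175.6,110,-4
```

```text
t 34.8 now [549.6 175.6 140.1] [-180.    -0.    -4.1] w 42.1 F [ 0.2 -0.1 -0.8]
548.8,175.6,110,-4 call 1/1 end shift [-0.8  0.1 30.1] rot [-0.    -0.001 -0.001]  | per row [-0.2  0.   6. ] [-0.0001 -0.0002 -0.0002]
```

View pics/w8o.png

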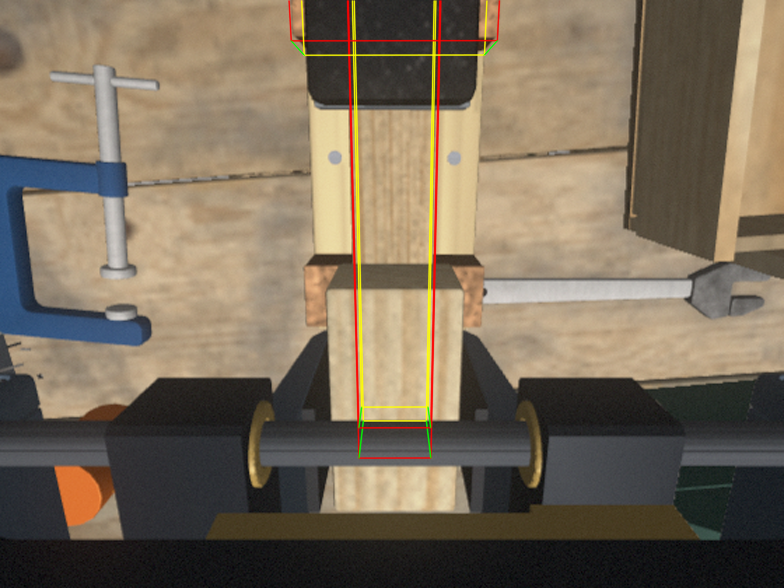

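The offcut hangs centred over the right bearer, lined up with the battens, and the sander is seated further along at the top of the view. Lowering it now.

Call:
drive_tool:
  series:
    - [1, [-0.4, 0, 8], [0, 0, 0]]
    - [1, [-0.8, 0, 15], [0, 0, 0]]
    - [1, [-0.8, 0, 20], [0, 0, 0]]
    - [1, [-0.8, 0, 22], [0, 0, 0]]
    - [1, [-0.8, 0, 22], [0, 0, 0]]

```text
time_s: 35.3
ee_pos: [548.4, 175.6, 117.0]
ee_rot: [180.0, 0.1, -4.1]
force: [0.2, -0.5, -1.3]
gripper_width: 41.4
```

Call:
drive_tool:
  series:
    - [1, [0, 0, 2], [0, 0, 0]]
    - [1, [0, 0, 4], [0, 0, 0]]
    - [1, [0, 0, 6], [0, 0, 0]]
    - [1, [0, 0, 6], [0, 0, 0]]
    - [1, [0, 0, 6], [0, 0, 0]]

```text
time_s: 35.8
ee_pos: [548.6, 175.6, 111.7]
ee_rot: [-180.0, -0.0, -4.1]
force: [0.4, -0.0, -0.5]
gripper_width: 41.6
```

```bash
python3 go.py 35 548.8,175.6,110,-4
```

```text
t 35.8 now [548.6 175.6 111.7] [-180.    -0.    -4.1] w 41.6 F [ 0.4 -0.  -0.5]
548.8,175.6,110,-4 call 1/1 end shift [0.2 0.  1.7] rot [-0.    -0.    -0.001]  | per row [0.  0.  0.3] [-0.     -0.     -0.0002]
```

Call:
drive_tool:
  series:
    - [1, [0, 0, 1], [0, 0, 0]]
    - [1, [0, 0, 1.8], [0, 0, 0]]
    - [1, [0, 0, 1.8], [0, 0, 0]]
    - [0, [0, 0, 1.8], [0, 0, 0]]
    - [0, [0, 0, 1.8], [0, 0, 0]]

```text
time_s: 36.3
ee_pos: [548.8, 175.7, 110.0]
ee_rot: [-180.0, -0.0, -4.1]
force: [-0.3, -0.0, 0.4]
gripper_width: 55.1
```

Call:
drive_tool:
  series:
    - [0, [0, 0, 0], [0, 0, 0]]
    - [0, [0, 0, 0], [0, 0, 0]]
    - [0, [0, 0, 0], [0, 0, 0]]
    - [0, [0, 0, -20], [0, 0, 0]]
    - [0, [0, 0, -55], [0, 0, 0]]

```text
time_s: 36.8
ee_pos: [546.9, 175.1, 163.0]
ee_rot: [179.9, 0.3, -4.1]
force: [0.8, 0.3, 0.1]
gripper_width: 90.7
```

```bash
python3 go.py 40 548,150,190,-20 554.8,-71.4,170,-92
```

```text
t 36.8 now [546.9 175.1 163. ] [179.9   0.3  -4.1] w 90.7 F [0.8 0.3 0.1]
548,150,190,-20 call 1/1 end shift [  2.8  25.  -27. ] rot [0.003 0.006 0.278]  | per row [ 0.6  5.  -5.4] [0.0006 0.0011 0.0556]
554.8,-71.4,170,-92 call 1/2 end shift [ 41.1 102.9  10. ] rot [-0.    -0.     0.628]  | per row [ 8.2 20.6  2. ] [-0.     -0.      0.1257]
554.8,-71.4,170,-92 call 2/2 end shift [93.7 59.1 10. ] rot [-0.    -0.     0.628]  | per row [18.7 11.8  2. ] [-0.     -0.      0.1257]
```

Call:
drive_tool:
  series:
    - [0, [0, 0, -10], [0, 0, 0]]
    - [0, [0.5, 5, -20], [0, 0, 0.04]]
    - [0, [1, 12, -27], [0, 0, 0.12]]
    - [0, [1.5, 18, -27], [0, 0, 0.2]]
    - [0, [2, 25, -27], [0, 0, 0.278]]

```text
time_s: 37.3
ee_pos: [548.7, 150.4, 191.6]
ee_rot: [-180.0, 0.0, -20.2]
force: [-0.6, 0.4, 0.6]
gripper_width: 92.0
```

Call:
drive_tool:
  series:
    - [0, [8.2, 20.6, 2], [0, 0, 0.125]]
    - [0, [16.4, 41.2, 4], [0, 0, 0.25]]
    - [0, [24.6, 61.7, 6], [0, 0, 0.376]]
    - [0, [33, 82.3, 8], [0, 0, 0.502]]
    - [0, [41, 103, 10], [0, 0, 0.628]]

```text
time_s: 37.8
ee_pos: [551.9, 38.8, 181.1]
ee_rot: [180.0, 0.0, -56.3]
force: [0.2, 0.3, 0.3]
gripper_width: 91.1
```

Call:
drive_tool:
  series:
    - [0, [21, 13, 2], [0, 0, 0.14]]
    - [0, [44, 27, 4], [0, 0, 0.28]]
    - [0, [67, 42, 6], [0, 0, 0.43]]
    - [0, [86, 54, 8], [0, 0, 0.57]]
    - [0, [93.7, 59, 10], [0, 0, 0.628]]

```text
time_s: 38.3
ee_pos: [555.4, -72.9, 171.1]
ee_rot: [180.0, -0.0, -92.3]
force: [0.2, 0.2, -0.3]
gripper_width: 91.1
```

Call:
drive_tool:
  series:
    - [0, [0, 0, 0], [0, 0, 0]]
    - [0, [0, 0, 0], [0, 0, 0]]
    - [0, [0, 0, 0], [0, 0, 0]]
    - [0, [0, 0, 0], [0, 0, 0]]
    - [0, [0, 0, 0], [0, 0, 0]]

```text
time_s: 38.8
ee_pos: [555.8, -70.4, 171.9]
ee_rot: [-180.0, 0.0, -91.9]
force: [0.5, -0.4, 0.3]
gripper_width: 91.1
```

```bash
python3 - <<'E'
from h import *
f=shot('wrist','w9.png')
draw('w9.png',[],(0,0,560,420),1.4,'w9o.png',(554.8,-71.4))
shot('top','t9.png')
draw('t9.png',[box(554,250.4,-4,45,38,300,38),box(554,250.4,-4,83,34,240,20),box(559.2,325.2,-4,103,58,110,30),box(548.8,175.6,-4,103,42,80,36)],(120,120,320,260),4,'t9o.png')
E
python3 go.py 35 554.8,-71.4,20,-92
```

```text
t 38.9 now [555.7 -70.6 171.9] [-180.     0.   -91.9] w 91.6 F [0.7 0.2 0.5]
554.8,-71.4,20,-92 call 1/1 end shift [  0.9   0.9 151.9] rot [-0.     0.     0.002]  | per row [ 0.2  0.2 30.4] [-0.      0.      0.0003]
```

View pics/w9o.png

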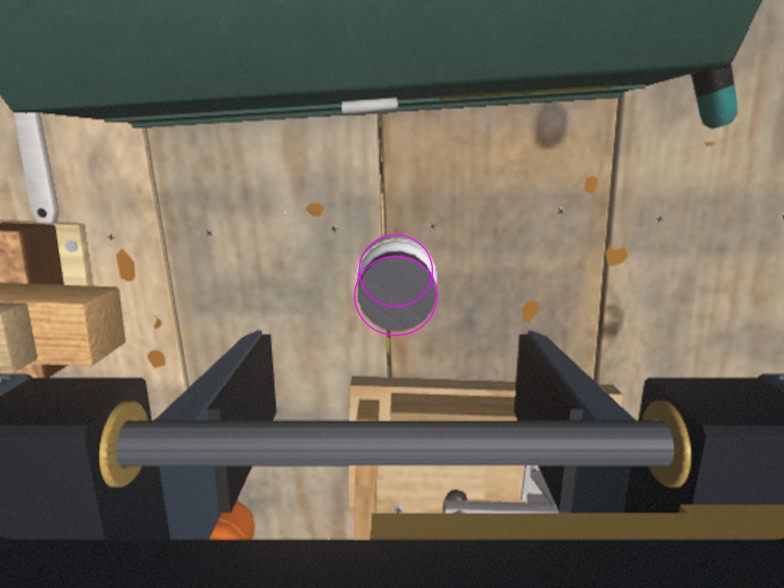

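View pics/t9o.png

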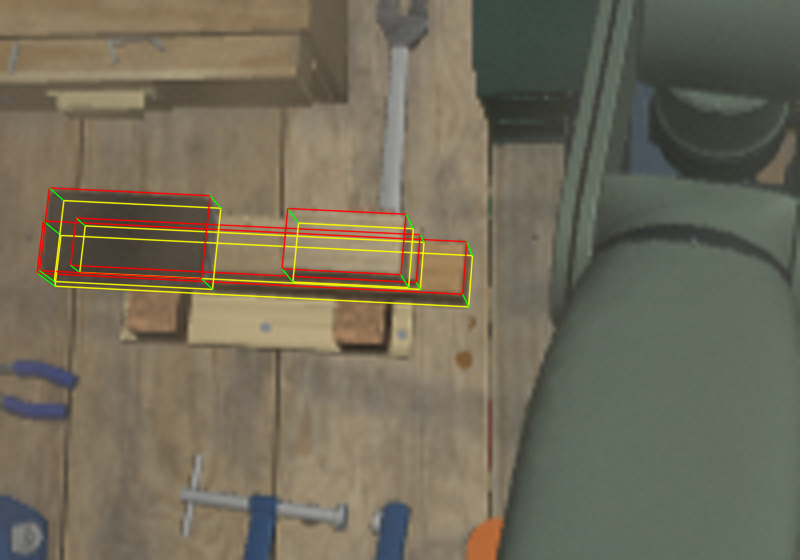

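Call:
drive_tool:
  series:
    - [0, [0.5, 0.3, 30], [0, 0, 0]]
    - [0, [0.8, 0.6, 65], [0, 0, 0]]
    - [0, [0.8, 0.6, 100], [0, 0, 0]]
    - [0, [0.8, 0.6, 125], [0, 0, 0]]
    - [0, [0.8, 0.6, 130], [0, 0, 0]]

```text
time_s: 39.4
ee_pos: [552.8, -71.2, 39.0]
ee_rot: [179.6, 0.0, -91.9]
force: [-0.5, -0.1, -0.2]
gripper_width: 91.3
```

Call:
drive_tool:
  series:
    - [0, [0, 0, 6], [0, 0, 0]]
    - [0, [0, 0, 13], [0, 0, 0]]
    - [0, [0, 0, 19], [0, 0, 0]]
    - [0, [0, 0, 25], [0, 0, 0]]
    - [0, [0, 0, 28], [0, 0, 0]]

```text
time_s: 39.9
ee_pos: [555.1, -71.7, 13.7]
ee_rot: [-180.0, 0.0, -92.0]
force: [-0.0, 0.4, -1.1]
gripper_width: 91.3
```

```bash
python3 go.py 35 555.3,-71.4,13,-92
```

```text
t 39.9 now [555.1 -71.7  13.7] [-180.    0.  -92.] w 91.3 F [-0.   0.4 -1.1]
555.3,-71.4,13,-92 call 1/1 end shift [-0.3 -0.2  0.7] rot [-0.     0.     0.001]  | per row [-0.1 -0.   0.1] [-0.      0.      0.0001]
```

Call:
drive_tool:
  series:
    - [0.2, [0, 0, 0], [0, 0, 0]]
    - [0.3, [0, 0, 0], [0, 0, 0]]
    - [0.35, [0, 0, 0], [0, 0, 0]]
    - [0.4, [0, 0, 0], [0, 0, 0]]
    - [0.5, [0, 0, 0], [0, 0, 0]]
  squeeze: 25

```text
time_s: 40.4
ee_pos: [555.2, -71.7, 14.0]
ee_rot: [-180.0, 0.0, -92.0]
force: [0.5, -0.1, -0.4]
gripper_width: 54.1
```

Call:
drive_tool:
  series:
    - [1, [0, 0, 0], [0, 0, 0]]
    - [1, [0, 0, 0], [0, 0, 0]]
    - [1, [0, 0, 0], [0, 0, 0]]
    - [1, [0, 0, 0], [0, 0, 0]]
    - [1, [0, 0, 0], [0, 0, 0]]

```text
time_s: 40.9
ee_pos: [555.1, -71.7, 14.0]
ee_rot: [-180.0, 0.0, -92.0]
force: [-0.3, 1.2, 2.1]
gripper_width: 51.1
```

```bash
python3 go.py 25 554,-70,60,-92 538.2,25,70,-4
```

```text
t 40.9 now [555.1 -71.7  14. ] [-180.    0.  -92.] w 51.1 F [-0.3  1.2  2.1]
554,-70,60,-92 call 1/1 end shift [ -1.7   1.2 -46. ] rot [-0.     0.     0.001]  | per row [-0.3  0.2 -9.2] [-0.      0.      0.0001]
538.2,25,70,-4 call 1/3 end shift [-31.5   6.4  -3.3] rot [ 0.     0.    -0.512]  | per row [-6.3  1.3 -0.7] [ 0.      0.     -0.1024]
538.2,25,70,-4 call 2/3 end shift [-30.5  -9.9  -3.3] rot [ 0.     0.    -0.512]  | per row [-6.1 -2.  -0.7] [ 0.      0.     -0.1024]
538.2,25,70,-4 call 3/3 end shift [-21.8 -23.6  -3.3] rot [ 0.     0.    -0.512]  | per row [-4.4 -4.7 -0.7] [ 0.      0.     -0.1024]
```

Call:
drive_tool:
  series:
    - [1, [0, 0, -6], [0, 0, 0]]
    - [1, [-0.5, 0.3, -18], [0, 0, 0]]
    - [1, [-1, 0.6, -32], [0, 0, 0]]
    - [1, [-1.5, 1, -42], [0, 0, 0]]
    - [1, [-1.7, 1.2, -46], [0, 0, 0]]

```text
time_s: 41.4
ee_pos: [554.7, -70.0, 61.4]
ee_rot: [-179.9, -0.0, -92.0]
force: [0.7, 0.6, -0.9]
gripper_width: 51.3
```

Call:
drive_tool:
  series:
    - [1, [-4, 0.8, -0.5], [0, 0, -0.07]]
    - [1, [-10, 2, -1], [0, 0, -0.17]]
    - [1, [-17, 3.5, -2], [0, 0, -0.28]]
    - [1, [-24, 5, -3], [0, 0, -0.39]]
    - [1, [-31.5, 6.4, -3.3], [0, 0, -0.512]]

```text
time_s: 41.9
ee_pos: [548.3, -38.0, 63.2]
ee_rot: [180.0, 0.0, -62.4]
force: [-0.2, 0.4, -2.3]
gripper_width: 50.9
```

Call:
drive_tool:
  series:
    - [1, [-6.1, -2, -0.7], [0, 0, -0.102]]
    - [1, [-12.2, -4, -1.3], [0, 0, -0.205]]
    - [1, [-18.3, -5.9, -2], [0, 0, -0.307]]
    - [1, [-24.4, -7.9, -2.6], [0, 0, -0.41]]
    - [1, [-30.5, -9.9, -3.3], [0, 0, -0.512]]

```text
time_s: 42.4
ee_pos: [543.0, -6.4, 66.4]
ee_rot: [180.0, 0.0, -33.0]
force: [-0.6, 0.2, -2.1]
gripper_width: 51.1
```

Call:
drive_tool:
  series:
    - [1, [-5, -5.4, -1], [0, 0, -0.12]]
    - [1, [-10.5, -11.4, -1.5], [0, 0, -0.25]]
    - [1, [-16, -17.3, -2], [0, 0, -0.375]]
    - [1, [-20, -21.6, -3], [0, 0, -0.47]]
    - [1, [-21.8, -23.6, -3.3], [0, 0, -0.512]]

```text
time_s: 42.9
ee_pos: [537.7, 25.6, 69.8]
ee_rot: [-180.0, 0.0, -3.8]
force: [0.3, 0.2, -1.2]
gripper_width: 50.7
```

Call:
drive_tool:
  series:
    - [1, [0, 0, 0], [0, 0, 0]]
    - [1, [0, 0, 0], [0, 0, 0]]
    - [1, [0, 0, 0], [0, 0, 0]]
    - [1, [0, 0, 0], [0, 0, 0]]
    - [1, [0, 0, 0], [0, 0, 0]]

```text
time_s: 43.4
ee_pos: [538.1, 24.9, 69.7]
ee_rot: [-180.0, 0.0, -4.0]
force: [0.4, 0.2, -2.5]
gripper_width: 51.7
```

```bash
python3 - <<'E'
from h import *
shot('scene','s10.png')
draw('s10.png',[box(554,250.4,-4,45,38,300,38)],(150,80,350,230),4,'s10o.png',(538.2,25))
E
python3 go.py 35 538.2,25,14,-4
```

```text
t 43.5 now [538.1  24.9  69.7] [-180.    0.   -4.] w 51.0 F [-0.2  0.2 -2. ]
538.2,25,14,-4 call 1/1 end shift [ 0.1 -0.1 55.7] rot [-0.  0.  0.]  | per row [ 0.  -0.  11.1] [-0.      0.      0.0001]
```

View pics/s10o.png

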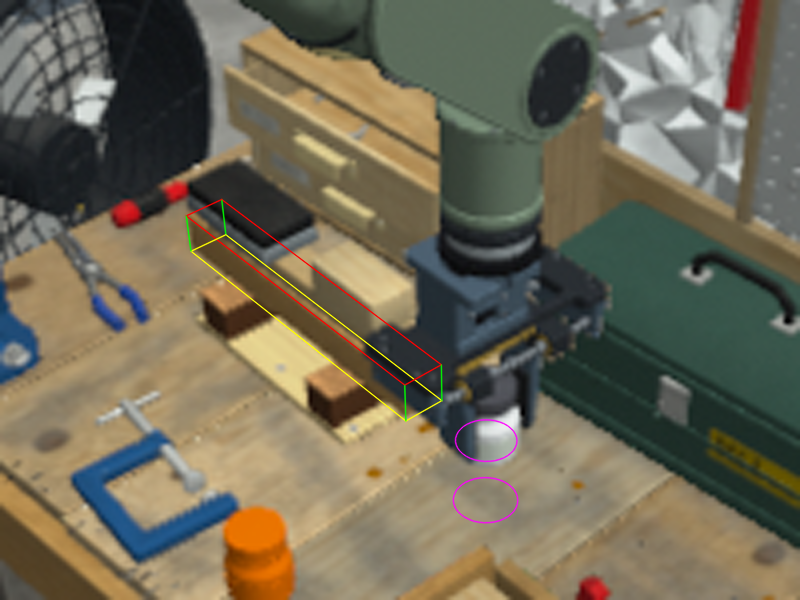

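Call:
drive_tool:
  series:
    - [1, [0, 0, 10], [0, 0, 0]]
    - [1, [0, 0, 22], [0, 0, 0]]
    - [1, [0, 0, 34], [0, 0, 0]]
    - [1, [0, 0, 43], [0, 0, 0]]
    - [1, [0, 0, 48], [0, 0, 0]]

```text
time_s: 43.95
ee_pos: [537.3, 25.0, 20.1]
ee_rot: [180.0, 0.1, -4.0]
force: [0.1, -0.5, -1.2]
gripper_width: 51.2
```

Call:
drive_tool:
  series:
    - [1, [0, 0, 0], [0, 0, 0]]
    - [1, [0, 0, 0], [0, 0, 0]]
    - [1, [0, 0, 2], [0, 0, 0]]
    - [1, [0, 0, 4], [0, 0, 0]]
    - [1, [0, 0, 4], [0, 0, 0]]

```text
time_s: 44.45
ee_pos: [538.0, 25.1, 17.7]
ee_rot: [-180.0, 0.0, -4.0]
force: [-1.3, 0.1, -2.5]
gripper_width: 51.1
```

```bash
python3 go.py 35 538.2,25,14,-4
```

```text
t 44.5 now [538.   25.1  17.7] [-180.    0.   -4.] w 51.1 F [-1.3  0.1 -2.5]
538.2,25,14,-4 call 1/1 end shift [0.2 0.1 3.7] rot [-0.     0.     0.001]  | per row [0.  0.  0.7] [-0.      0.      0.0002]
```

Call:
drive_tool:
  series:
    - [1, [0, 0, 1.5], [0, 0, 0]]
    - [1, [0, 0, 2.5], [0, 0, 0]]
    - [1, [0, 0, 3.5], [0, 0, 0]]
    - [1, [0, 0, 3.9], [0, 0, 0]]
    - [1, [0, 0, 3.9], [0, 0, 0]]

```text
time_s: 44.95
ee_pos: [538.1, 25.1, 14.0]
ee_rot: [-180.0, 0.0, -4.0]
force: [-1.0, 0.2, -0.5]
gripper_width: 50.9
```

```bash
python3 go.py 35 538.2,25,14,-4
```

```text
t 45.0 now [538.1  25.1  14. ] [-180.    0.   -4.] w 50.9 F [-1.   0.2 -0.5]
538.2,25,14,-4 call 1/1 end shift [ 0.1  0.  -0. ] rot [-0.     0.     0.001]  | per row [ 0.  0. -0.] [-0.      0.      0.0002]
```

The force has dropped to about zero, so the jar is standing on the worktop. I'll open gently and rise straight up.

Call:
drive_tool:
  series:
    - [0.4, [0, 0, 0], [0, 0, 0]]
    - [0.3, [0, 0, 0], [0, 0, 0]]
    - [0.2, [0, 0, 0], [0, 0, 0]]
    - [0, [0, 0, 0], [0, 0, 0]]
    - [0, [0, 0, 0], [0, 0, 0]]

```text
time_s: 45.45
ee_pos: [538.2, 25.1, 13.9]
ee_rot: [-180.0, -0.0, -4.0]
force: [-0.4, 0.7, 0.0]
gripper_width: 83.7
```

Call:
drive_tool:
  series:
    - [0, [0, 0, 0], [0, 0, 0]]
    - [0, [0, 0, 0], [0, 0, 0]]
    - [0, [0, 0, 0], [0, 0, 0]]
    - [0, [0, 0, 0], [0, 0, 0]]
    - [0, [0, 0, 0], [0, 0, 0]]

```text
time_s: 45.95
ee_pos: [538.1, 25.1, 13.8]
ee_rot: [-180.0, -0.0, -4.0]
force: [-0.1, -0.3, 0.5]
gripper_width: 91.1
```

Call:
drive_tool:
  series:
    - [0, [0, 0, -10], [0, 0, 0]]
    - [0, [0, 0, -40], [0, 0, 0]]
    - [0, [0, 0, -80], [0, 0, 0]]
    - [0, [0, 0, -125], [0, 0, 0]]
    - [0, [0, 0, -165], [0, 0, 0]]

```text
time_s: 46.45
ee_pos: [538.1, 25.0, 181.8]
ee_rot: [-180.0, -0.1, -4.0]
force: [-0.1, 0.5, 0.2]
gripper_width: 91.1
```

Call:
drive_tool:
  series:
    - [0, [0, 20, -10], [0, 0, 0]]
    - [0, [0, 60, -20], [0, 0, 0]]
    - [0, [0, 105, -30], [0, 0, 0]]
    - [0, [0, 150, -30], [0, 0, 0]]
    - [0, [0, 195, -30], [0, 0, 0]]

```text
time_s: 46.95
ee_pos: [524.4, -171.1, 210.3]
ee_rot: [180.0, -0.1, -3.9]
force: [0.8, -0.1, -1.0]
gripper_width: 91.7
```

Call:
drive_tool:
  series:
    - [0, [0, 40, 0], [0, 0, 0]]
    - [0, [0, 80, 0], [0, 0, 0]]
    - [0, [0, 110, 0], [0, 0, 0]]
    - [0, [0, 120, 0], [0, 0, 0]]
    - [0, [0, 120, 0], [0, 0, 0]]

```text
time_s: 47.45
ee_pos: [516.1, -290.0, 209.1]
ee_rot: [-180.0, -0.0, -4.1]
force: [-0.5, 1.1, 0.6]
gripper_width: 91.3
```

Run:
```python
from h import *
B=[box(554,250.4,-4,45,38,300,38),box(554,250.4,-4,83,34,240,20),box(559.2,325.2,-4,103,58,110,30),box(548.8,175.6,-4,103,42,80,36)]
shot('top','t11.png');shot('scene','s11.png')
draw('t11.png',B,(120,120,320,260),4,'t11o.png',(538.2,25))
draw('s11.png',B,(160,90,340,230),4.2,'s11o.png',(538.2,25))
print(env.state()['time_s'])
```

```text
47.55
```

View pics/t11o.png

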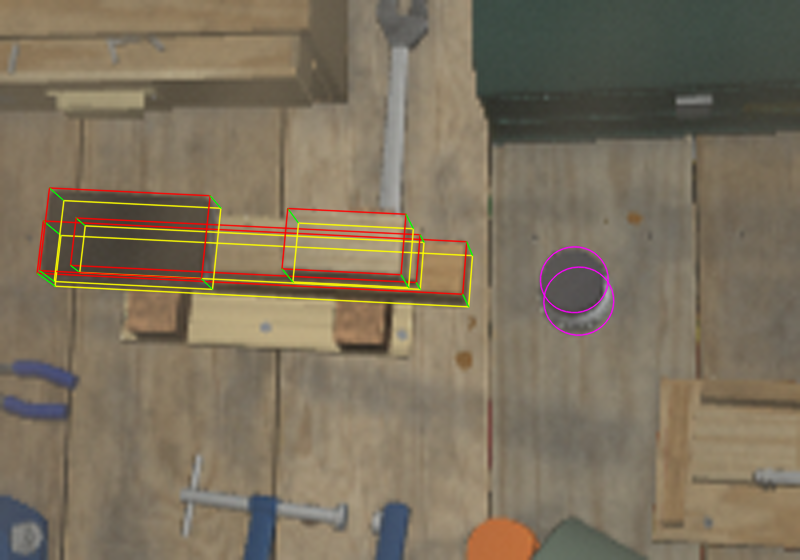

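View pics/s11o.png

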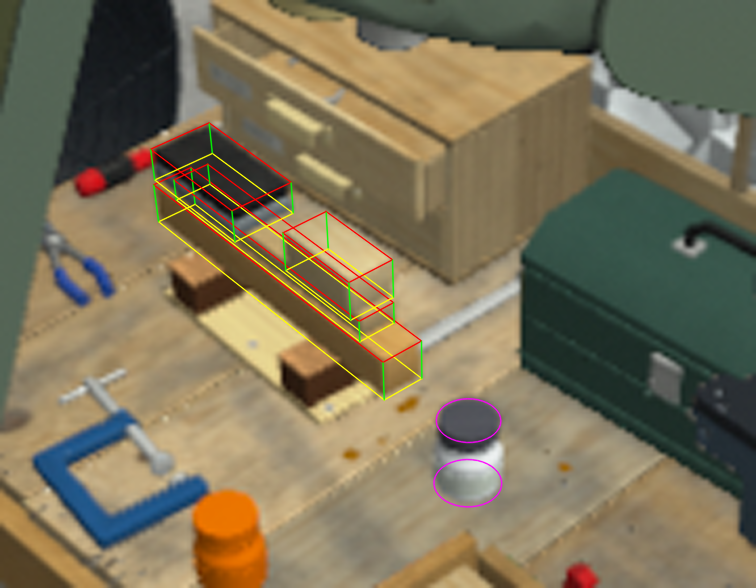

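Both views match the planned poses to within about a pixel. The jar stands upright, the stack is seated and the arm is clear, so I'm handing in.

Run:
```python
from h import *
s=env.state(); print(s['time_s'],np.round(s['qvel'],2),np.round(s['force'],1))
print(env.job_done())
```

```text
47.55 [ 0.9  -0.17  0.21 -0.19 -0.07 -0.01] [ 0.1  0.1 -0.1]
the job is handed in; nothing more can be done
None
```

I built the full glue-up and handed it in at 47.6 s of the 144 s allowed; the hand-in reports no verdict.

- **Battens:** The thick batten lies centred across both bearers, and the thin one is centred on top of it and lined up.
- **Weights:** The sanding block is over the left bearer and the offcut over the right, both lengthwise along the battens.
- **Jar:** The pale jar with the dark lid stands upright about 226 mm right of the stand's middle, in line with the thick batten, with a gap of about 5 cm. It stayed upright throughout; I did not touch the orange jar.

**Last checks:** In the final top and scene pictures, all five pieces matched the outlines of their planned poses to about a pixel (roughly 2–3 mm). That is within every tolerance, though it rests on the camera calibration, which is good to about 2 mm. The wrist force was near zero with the arm clear of everything. No check failed or disagreed. The only offset I saw was about 1 pixel between the two cameras at the start, which is within calibration.

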